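Empty the worn-wheel rack and set its status hanger

TASK

Draw the red-handled lock pin out of the wheel rack and park it in the rack's yellow side notch, hanging by its collar; then slide the keeper bar fully back, away from the row, and put every worn wheel that is in the rack into the scrap crate, and slide the bar fully shut again. Last, hook the yellow status hanger over the blue band of the rail and slide it along the rail, without lifting it off, until it hangs centred on the orange mark, then let go. Leave the pin in its notch, and do not disturb the loose bearing ring, grease can or big wheel.

Things in the scene. Friction and masses are not known exactly. Their poses are not given: they have to be found in the camera images.
- rack: Blue wheel rack, fixed. Origin under the tray's centre on the table; y along the row of wheels, x away from the robot. Tray floor 8 mm up, inside 116 (x) by 360 mm (y); rims along x = -64 and +64 mm, 28 mm high. Guides 30 mm high at y = -188 and +188 mm, x from -70 to +140 mm. Wheels stand on the tray under the keeper bar.
- keeper (a joint): Keeper bar position (m): 0 = closed over the wheels, 0.11 = fully back (rack +x). Aluminium bar 50 mm wide (x), about 470 mm long (y), underside 86, top 98 mm above the table, on legs at rack y = -188 and +188 mm, at rack x = 0 when closed. Slides along rack +x with about 2 N friction and stays where left. The lock pin in the bore blocks it.
- keeper_knob (a point): Centre of the top of the keeper bar's black upright knob: a cylinder 24 mm across and 45 mm high standing on the middle of the bar; this point is 143 mm above the table and moves with the bar.
- pin: Loose upright lock pin. Origin on its axis at the collar's underside. Steel shank 12 mm across down to 60 mm below; collar 36 mm across, 6 mm thick, above the origin; red grip block 16 (pin x) by 36 mm (pin y), 18 to 50 mm above the origin. Starts in the bore, collar on the bar (origin 98 mm above the table), turned up to 0.9 rad from the rack. Clear of the bore when lifted 65 mm.
- bore_mouth (a point): Centre of the mouth of the lock bore, at the top of the closed keeper bar (98 mm above the table), at rack x = 0, y = -238 mm; bore 16 mm wide, 90 mm deep. The pin starts here.
- notch_seat (a point): Seat of the parking notch, on top of a yellow fork (top 92 mm above the table, 16 mm thick) at rack x = -70, y = -238 mm. Slot 20 mm wide in rack x, open towards rack -y: mouth 32 mm from this point, closed end 10 mm beyond it (+y). Parked, the pin's shank is in the slot, its collar lies on the fork, its origin is at this point. 76 mm free below the fork.
- wheel1: Worn wheel, orange tyre; may be absent. Upright axis, origin at the centre of its underside. Tyre 74 mm across, 34 mm high; on it an aluminium hub boss 34 mm across, from 34 to 66 mm above the origin, to grip by. About 0.3 kg.
- wheel2: Worn wheel, grey tyre; may be absent. Upright axis, origin at the centre of its underside. Tyre 74 mm across, 34 mm high; on it an aluminium hub boss 34 mm across, from 34 to 66 mm above the origin, to grip by. About 0.3 kg.
- wheel3: Worn wheel, red-brown tyre; may be absent. Upright axis, origin at the centre of its underside. Tyre 74 mm across, 34 mm high; on it an aluminium hub boss 34 mm across, from 34 to 66 mm above the origin, to grip by. About 0.3 kg.
- wheel4: Worn wheel, dark olive tyre; may be absent. Upright axis, origin at the centre of its underside. Tyre 74 mm across, 34 mm high; on it an aluminium hub boss 34 mm across, from 34 to 66 mm above the origin, to grip by. About 0.3 kg.
- crate: Grey scrap crate with a red rim, open on top, fixed. Origin under its centre. 220 (x) by 230 mm (y) outside, walls 6 mm, floor 6 mm above the table, rim 92 mm above the table. Wheels may lie in it any way, all below the rim or nearly so.
- rail: Status rail, fixed: a level steel bar 12 mm across along its y, its axis 190 mm above the table, between posts 14 mm thick at y = -190 and +190 mm (on feet 90 by 50 mm, 8 mm thick). Origin on the table under its middle; x points away from the robot.
- entry_point (a point): On the bar's axis, the middle of the blue band (60 mm long, rail y = -150 to -90 mm), where the hanger is hooked on.
- mark_point (a point): On the bar's axis, the centre of the orange mark (14 mm wide painted band), somewhere between rail y = +40 and +120 mm. Its place differs from start to start; it cannot be moved.
- hanger: Yellow hanger standing on its foot; origin at table level. Foot x -25 to +45, y -30 to +30, 10 mm thick. Plate and leg 6 mm thick at x = -16 mm; bridge 140 to 150 mm up, 30 mm wide (y); lip at x = +16 mm down to 118 mm. 26 mm free between leg and lip; the bar enters from +x, below the lip. Black grip tab 14 (x) by 34 mm (y), 150 to 182 mm up. Its +x may point along rail +x or -x. 0.16 kg.
- crook (a point): On the hanger, apex of the V-shaped underside of the bridge (140 mm above its origin; the V comes down to 131 mm at leg and lip, and centres itself on the bar). Hooked on, it lies 197 mm above the table.
- bearing: Bystander: loose steel bearing ring, 68 mm across, 22 mm high; origin under its centre.
- grease: Bystander: green can, 66 mm across, 100 mm high; origin under its centre.
- bigwheel: Bystander: larger red-brown wheel lying flat, 120 mm across, 62 mm high with hub; origin under its centre.
There are look-alikes about, which are no part of the job. Leave any purple look-alike of the wheel2 alone. Leave any purple look-alike of the wheel4 alone.

How it is judged:
On the way, in this order (a step that is already met when the one before it is completed fails the run):
1. the pin hangs parked in the side notch, let go (horizontal distance between pin and notch_seat below 0.014 m and z of pin in the frame of rack between 0.085 and 0.099 m and angle between pin's own z axis and vertical below 0.2 rad and contact force between the fingers and pin below 0.1 N), for 0.2 s.
2. the keeper bar is slid fully back (value of joint keeper above 0.095 m), for 0.1 s.
3. every worn wheel is in the crate, let go (x of wheel1 in the frame of crate between -0.105 and 0.105 m and y of wheel1 in the frame of crate between -0.11 and 0.11 m and z of each of wheel1, wheel2, wheel3, wheel4 in the frame of crate below 0.085 m and linear speed of each of wheel1, wheel2, wheel3, wheel4 below 0.05 m/s and x of wheel2 in the frame of crate between -0.105 and 0.105 m and y of wheel2 in the frame of crate between -0.11 and 0.11 m and x of wheel3 in the frame of crate between -0.105 and 0.105 m and y of wheel3 in the frame of crate between -0.11 and 0.11 m and x of wheel4 in the frame of crate between -0.105 and 0.105 m and y of wheel4 in the frame of crate between -0.11 and 0.11 m and contact force between the fingers and wheel1 below 0.1 N and contact force between the fingers and wheel2 below 0.1 N and contact force between the fingers and wheel3 below 0.1 N and contact force between the fingers and wheel4 below 0.1 N), for 0.2 s.
4. the keeper bar is shut again (value of joint keeper below 0.01 m), for 0.1 s.
5. the hanger is hooked over the blue band of the rail (x of crook in the frame of rail between -0.015 and 0.015 m and z of crook in the frame of rail between 0.185 and 0.204 m and y of crook in the frame of rail between -0.152 and -0.088 m), for 0.1 s.
6. the hanger, still hooked on, passes the middle of the rail (x of crook in the frame of rail between -0.015 and 0.015 m and z of crook in the frame of rail between 0.185 and 0.204 m and y of crook in the frame of rail between -0.06 and 0 m), for 0.02 s.
At the end, for the whole second after the job is handed in: Pin hangs upright in the notch (within 14 mm of the seat, collar on the fork); keeper bar shut within 10 mm; every worn wheel present at rest in the crate, its underside under 85 mm up; hanger on the rail, within 12 mm of the mark, tilted under 0.3 rad (horizontal distance between pin and notch_seat below 0.014 m and z of pin in the frame of rack between 0.085 and 0.099 m and angle between pin's own z axis and vertical below 0.2 rad and value of joint keeper below 0.01 m and x of wheel1 in the frame of crate between -0.105 and 0.105 m and y of wheel1 in the frame of crate between -0.11 and 0.11 m and z of each of wheel1, wheel2, wheel3, wheel4 in the frame of crate below 0.085 m and linear speed of each of wheel1, wheel2, wheel3, wheel4, pin below 0.05 m/s and x of wheel2 in the frame of crate between -0.105 and 0.105 m and y of wheel2 in the frame of crate between -0.11 and 0.11 m and x of wheel3 in the frame of crate between -0.105 and 0.105 m and y of wheel3 in the frame of crate between -0.11 and 0.11 m and x of wheel4 in the frame of crate between -0.105 and 0.105 m and y of wheel4 in the frame of crate between -0.11 and 0.11 m and x of crook in the frame of rail between -0.015 and 0.015 m and z of crook in the frame of rail between 0.185 and 0.204 m and y of crook in the frame of mark_point between -0.012 and 0.012 m and angle between hanger's own z axis and vertical below 0.3 rad); the robot touches nothing.
It fails at once if the bearing ring is pushed more than 30 mm (distance of bearing from where it was at the start of the episode above 0.03 m).
It fails at once if the grease can is pushed more than 30 mm (distance of grease from where it was at the start of the episode above 0.03 m).
It fails at once if the big wheel is pushed more than 30 mm (distance of bigwheel from where it was at the start of the episode above 0.03 m).
Of wheel1, wheel2, wheel3, wheel4 only 2 to 4 are there at a start; the rules pass over those that are not, and their reading is None.
At some moment in a run one of wheel1, wheel2, wheel3, wheel4 may be knocked a few centimetres aside while the robot is not near it.
It also fails if it takes over 210 s, if anything falls off the work surface, if the arm or the gripper's body presses on something with over 40 N, if the wrist force passes 120 N, or if a joint passes its speed limit or range.

ROBOT

A 6-joint arm with a two-finger parallel gripper is mounted at the origin on the work surface. World frame = base frame: x ahead of the robot, y to its left, z up, the work surface at z = 0. Lengths are in m, angles in rad, forces in N, time in s.
With the tool pointing down it reaches from about 0.3 to 0.75 m from the base axis. Payload 8.5 kg.
Tool frame: the origin (TCP) lies midway between the tips of the shut fingers; the grasp point (between the pads) lies 19 mm behind it (grip_depth is the distance from the TCP to the grasp point, in m); y points along the fingers, z is the direction in which the jaws open and shut, and the axes are right-handed (so a half turn about y gives the same grasp; the last joint's range is limited). The gripper opens to 85 mm and grips with 20 to 120 N. Pads are 22 mm wide; open, the fingers measure 114 mm over their backs; the gripper's body (76 mm by 85 mm) begins 54 mm behind the grasp point. The pads swing forward as they close: fully open they stand 13 mm farther back than shut.
Start: joints at [-1.355, 0.381, 1.297, -0, 1.464, -0.215], TCP at [0.23, -0.5, 0.231] pointing down, gripper open.
Joint ranges: [-3.11, 3.11], [-0.89, 2.33], [0.22, 2.48], [-1.42, 4.56], [0.17, 2.85], [-2.88, 2.88]. Speed limits (rad/s): [2.39, 2.39, 3.14, 3.14, 3.14, 3.14].

INTERFACE

Orientations are given as a unit quaternion [x, y, z, w].
In Python, from bench import * gives the robot as it stands.
- The arm moves only by the shell command python3 -m pendant 'ROWS' [FORCE]. ROWS is JSON, a list of rows, each a list of 3 entries, a list of its own where there are three numbers: the gripper command: -1 is fully open, 1 is shut, values between are in proportion, then the shift along the tool's x, y, z in units of 40 mm (1.0 is 40 mm), then the turn about the tool's y in units of 6 degrees (1.0 is 6 degrees). A call has exactly 10 rows; each row shifts and turns the commanded pose from where the row before left it, along the tool's axes as they then stand; what a row does not reach is not made up. A row lasts 1/10 s, in which the tool goes at most 50 mm and 8.59 degrees, less where a joint would pass 70% of its speed; a pose out of reach is approached as far as the arm can. A call is refused whole if a number of a shift passes 1 or a number of a turn 1, either way. A call with a gripper value outside its range is refused whole. The fingers move at their own pace and stop on an object; FORCE is the grip in N (left out, the last holds). Time passes only in rows, so rows that do not move let the fingers close, or fill a call up. It gives the time, the measured TCP pose, the force and the opening at its end, in the units of the state.
- sense(): the state, without advancing time (a new reading comes with each control period).
- capture(name): name is "side" or "top"; returns the picture (384x512x3 uint8, red, green, blue); there is no depth.
- camera_info(name): a dict with "intrinsics" (3x3 intrinsics, pixels), "k1" (the pictures are not rectified: a ray, as slopes to the right and down, at radius r is drawn at 1 + k1 r^2 times it, then the intrinsics apply), "R" (3x3) and "t" (3): a world point X has camera coordinates R X + t. Camera axes: x right, y down, z forward; pixel columns grow to the right and rows downward; lengths in m; the calibration is good to about 2 mm. A picture is of the moment at which its call begins. camera_info takes no time and is no camera call.
- finish_job(): hands the job in, once; it reports no verdict.
The state is a dict: "t": time; "joint_pos": joint angles; "dq": joint speeds; "joint_efforts": joint torques, N m; "tcp_pos": TCP position; "tcp_rot": TCP orientation; "ft_force": force on the tool from outside, world axes, zero at the start; "ft_torque": the same for the moment, N m; "gripper_width": finger opening in m.
Only numpy, scipy, OpenCV 4.12 (cv2) and the standard library are available. Lean on these libraries where they do the work, as an engineer would, in place of code of your own. Each camera call takes 0.05 s, during which the arm holds its last target.

## Working session

There is one attempt and no reset: what is moved stays moved. The work goes in short steps, Python scripts to look and compute and a shell command to move; the robot and the scene stay as the last step left them, time stands still between calls to the robot, and variables do not carry over. Pictures are saved under pics/ and viewed, and the job is handed in when it is done.

```bash
ls; mkdir -p pics; python3 - <<'E'
from bench import *
import cv2
for n in ("side","top"):
    im=capture(n); cv2.imwrite(f"pics/{n}0.png",cv2.resize(im[:,:,::-1],(800,600),interpolation=cv2.INTER_CUBIC)); cv2.imwrite(f"pics/raw_{n}0.png",im[:,:,::-1])
    print(n,camera_info(n))
print(sense())
E
```

```text
pics
side {'intrinsics': array([[438.4558902 ,   0.        , 255.3988864 ],
       [  0.        , 438.4558902 , 196.42253769],
       [  0.        ,   0.        ,   1.        ]]), 'k1': -0.02109118509175562, 'R': array([[ 0.94595952, -0.32428165,  0.00141268],
       [-0.23941293, -0.70131467, -0.67144559],
       [ 0.21872822,  0.63482213, -0.74105251]]), 't': array([-0.49927961,  0.18912613,  1.15723364])}
top {'intrinsics': array([[414.60929301,   0.        , 258.79903667],
       [  0.        , 414.60929301, 190.65713912],
       [  0.        ,   0.        ,   1.        ]]), 'k1': -0.0519739079475537, 'R': array([[-0.02310321, -0.99971989,  0.00513573],
       [-0.98371457,  0.02181682, -0.1784087 ],
       [ 0.17824668, -0.00917391, -0.98394307]]), 't': array([-0.01104186,  0.55410394,  1.15455805])}
{'t': 0.1, 'joint_pos': array([-1.35528057e+00,  3.81090199e-01,  1.29816308e+00,  2.08008879e-05,
        1.46359600e+00, -2.15334117e-01]), 'dq': array([-0.00050548, -0.00245329, -0.00335246,  0.00050779, -0.00133085,
       -0.00039755]), 'joint_efforts': array([ 3.03298795e-03, -4.49221623e+01, -2.31655455e+01, -1.98229800e-04,
        3.63080188e-03, -4.30269222e-05]), 'tcp_pos': array([ 0.22963177, -0.49947887,  0.23080154]), 'tcp_rot': array([-0.15114488,  0.69120678, -0.69031821,  0.15115942]), 'ft_force': array([-0.44983747, -0.42420994, -0.34078846]), 'ft_torque': array([-0.04915687, -0.00489471,  0.02610563]), 'gripper_width': 0.08531902474307584}
```

View pics/top0.png

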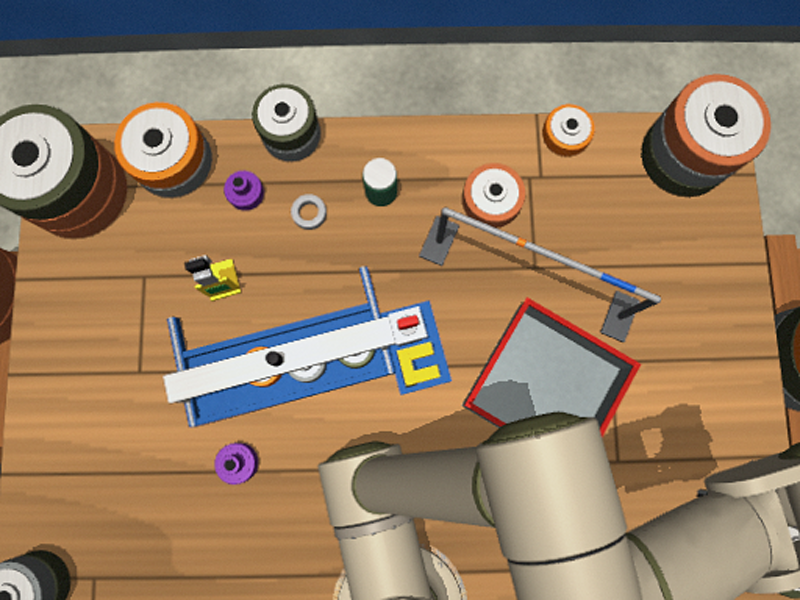

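View pics/side0.png

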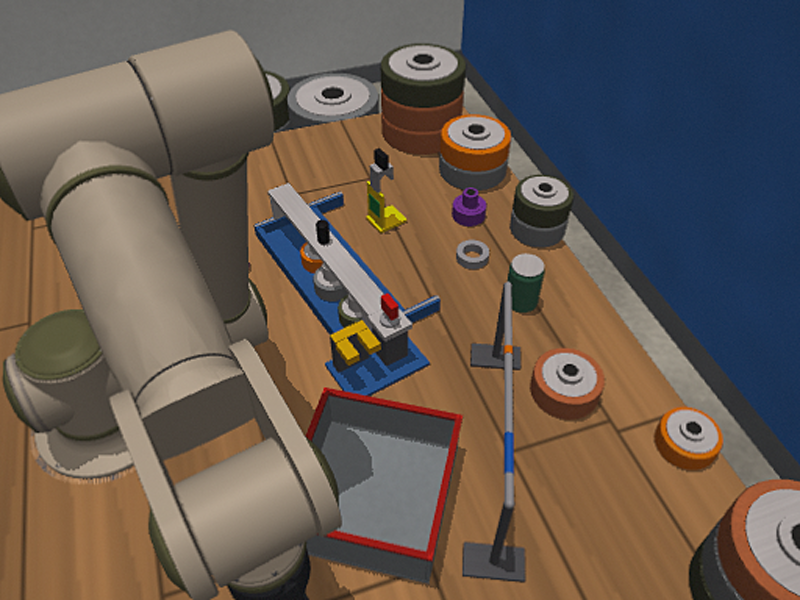

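```bash
cat > h.py <<'E'
import numpy as np, cv2
from bench import *
CI={n:camera_info(n) for n in("side","top")}
def ray(n,u,v):
    c=CI[n];K=np.array(c["intrinsics"]);d=np.array([(u-K[0,2])/K[0,0],(v-K[1,2])/K[1,1]])
    s=d.copy()
    for _ in range(20): s=d/(1+c["k1"]*(s@s))
    R=np.array(c["R"]);t=np.array(c["t"])
    w=R.T@np.array([s[0],s[1],1]); return -R.T@t,w/np.linalg.norm(w)
def onz(n,u,v,z):
    o,d=ray(n,u,v); return o+d*(z-o[2])/d[2]
def tri(a,b):
    o1,d1=ray("top",*a);o2,d2=ray("side",*b)
    A=np.stack([d1,-d2],1);s=np.linalg.lstsq(A,o2-o1,rcond=None)[0]
    p,q=o1+s[0]*d1,o2+s[1]*d2; return (p+q)/2,np.linalg.norm(p-q)
def proj(n,X):
    c=CI[n];p=np.array(c["R"])@np.asarray(X,float)+np.array(c["t"]);s=p[:2]/p[2];s=s*(1+c["k1"]*(s@s))
    K=np.array(c["intrinsics"]);return np.array([K[0,0]*s[0]+K[0,2],K[1,1]*s[1]+K[1,2]])
def blobs(im,lo,hi,amin=15):
    hsv=cv2.cvtColor(im,cv2.COLOR_RGB2HSV)
    m=cv2.inRange(hsv,np.array(lo),np.array(hi))
    if lo[0]==0 and hi[0]<15: m|=cv2.inRange(hsv,np.array([172,lo[1],lo[2]]),np.array([180,hi[1],hi[2]]))
    n,l,st,ce=cv2.connectedComponentsWithStats(m)
    return m,[(tuple(np.round(ce[i],1)),tuple(st[i])) for i in range(1,n) if st[i][4]>=amin],l
def crop(im,x0,y0,x1,y1,name,k=6):
    c=im[y0:y1,x0:x1,::-1]; k=min(k,800/c.shape[1],600/c.shape[0])
    cv2.imwrite("pics/"+name,cv2.resize(c,None,fx=k,fy=k,interpolation=cv2.INTER_CUBIC)); print(name,"scale",k)
E
python3 - <<'E'
from h import *
t=cv2.imread("pics/raw_top0.png")[:,:,::-1].copy(); s=cv2.imread("pics/raw_side0.png")[:,:,::-1].copy()
for nm,lo,hi in [("red",(0,170,120),(6,255,255)),("blueband",(105,200,120),(120,255,255)),("orange",(7,180,150),(18,255,255)),("yellow",(22,150,120),(34,255,255)),("black",(0,0,0),(180,255,45)),("blue2",(100,120,60),(120,255,255))]:
    for n,im in(("top",t),("side",s)):
        print(nm,n,[(c,tuple(int(x) for x in b)) for c,b in blobs(im,lo,hi)[1]])
crop(t,95,180,300,275,"top_rack.png"); crop(s,160,100,300,260,"side_rack.png")
E
```

```text
red top [((np.float64(353.8), np.float64(231.5)), (297, 190, 113, 89, 831)), ((np.float64(260.5), np.float64(205.6)), (255, 202, 13, 8, 66))]
red side [((np.float64(248.9), np.float64(192.4)), (244, 188, 11, 10, 55)), ((np.float64(262.0), np.float64(305.7)), (206, 248, 90, 111, 962))]
blueband top [((np.float64(395.3), np.float64(182.0)), (385, 177, 21, 10, 29))]
blueband side [((np.float64(325.0), np.float64(288.7)), (323, 277, 5, 25, 113))]
orange top [((np.float64(100.6), np.float64(92.8)), (73, 66, 53, 50, 614)), ((np.float64(363.3), np.float64(83.4)), (349, 67, 31, 29, 180)), ((np.float64(333.4), np.float64(154.5)), (331, 152, 6, 6, 24)), ((np.float64(164.3), np.float64(223.1)), (159, 222, 12, 4, 18)), ((np.float64(169.3), np.float64(244.3)), (161, 241, 17, 6, 30))]
orange side [((np.float64(304.6), np.float64(87.8)), (283, 73, 44, 26, 255)), ((np.float64(194.8), np.float64(162.7)), (192, 156, 8, 12, 24)), ((np.float64(325.0), np.float64(222.7)), (323, 221, 5, 5, 22)), ((np.float64(440.8), np.float64(279.4)), (423, 260, 39, 34, 259)), ((np.float64(487.4), np.float64(316.3)), (47
[... 4208 characters left out ...]
171, 55, 81, 765)), ((np.float64(395.1), np.float64(180.6)), (384, 175, 23, 12, 97)), ((np.float64(175.5), np.float64(214.5)), (111, 193, 129, 43, 1404)), ((np.float64(180.5), np.float64(249.4)), (122, 223, 127, 49, 1854))]
blue2 side [((np.float64(432.2), np.float64(99.8)), (295, 0, 217, 297, 35737)), ((np.float64(221.6), np.float64(152.6)), (198, 124, 61, 75, 319)), ((np.float64(190.6), np.float64(170.5)), (164, 139, 56, 75, 1042)), ((np.float64(271.2), np.float64(198.7)), (259, 191, 23, 15, 123)), ((np.float64(241.1), np.float64(237.5)), (208, 216, 67, 37, 954)), ((np.float64(325.4), np.float64(289.3)), (323, 276, 6, 27, 148))]
top_rack.png scale 3.902439024390244
side_rack.png scale 3.75
```

```bash
python3 - <<'E'
from h import *
t=cv2.imread("pics/raw_top0.png")[:,:,::-1].copy(); s=cv2.imread("pics/raw_side0.png")[:,:,::-1].copy()
crop(t,110,155,170,200,"top_hang.png",12); crop(s,225,85,275,155,"side_hang.png",10);crop(t,265,125,430,225,"top_rail.png")
E
```

```text
top_hang.png scale 12
side_hang.png scale 8.571428571428571
top_rail.png scale 4.848484848484849
```

View pics/top_rack.png

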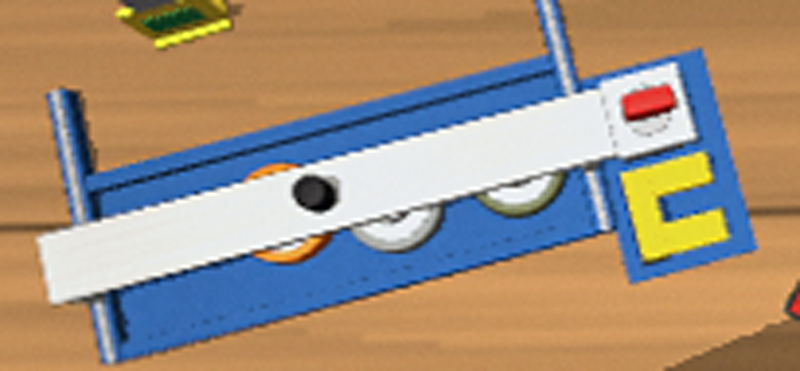

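View pics/side_rack.png

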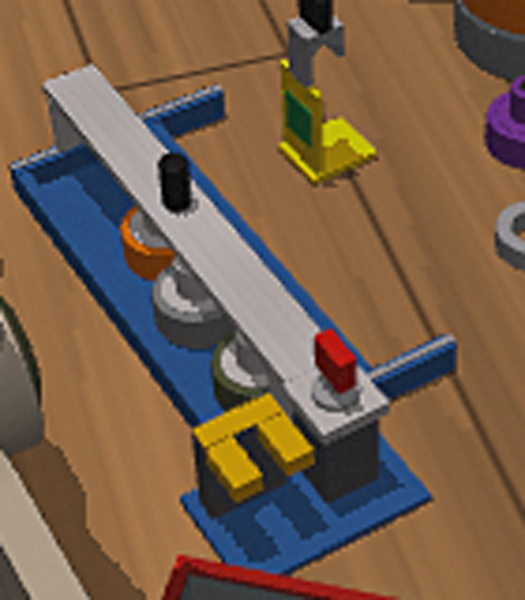

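View pics/top_hang.png

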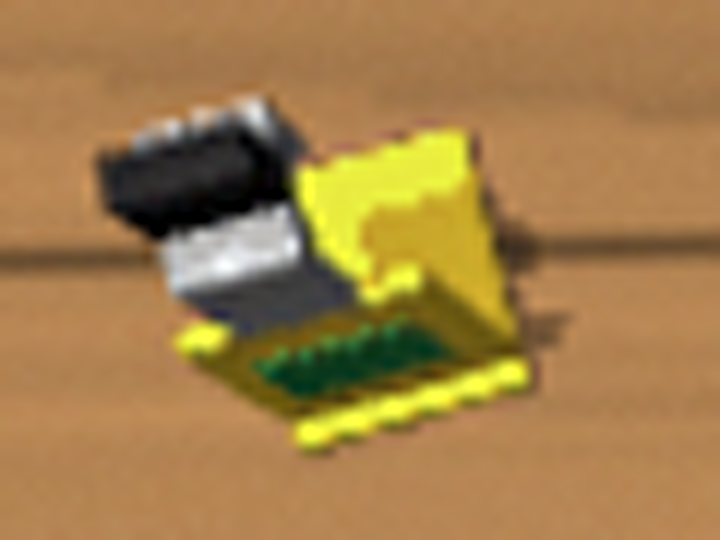

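View pics/side_hang.png

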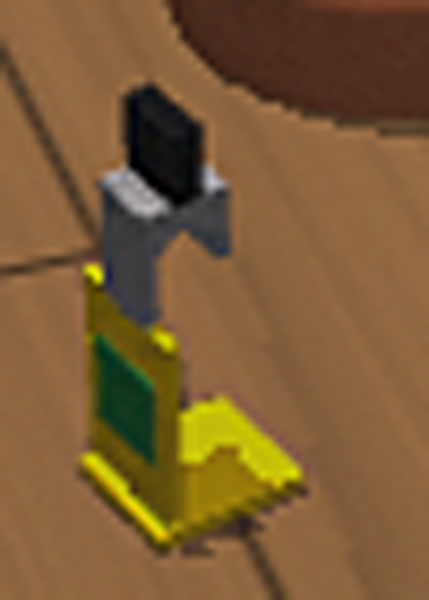

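View pics/top_rail.png

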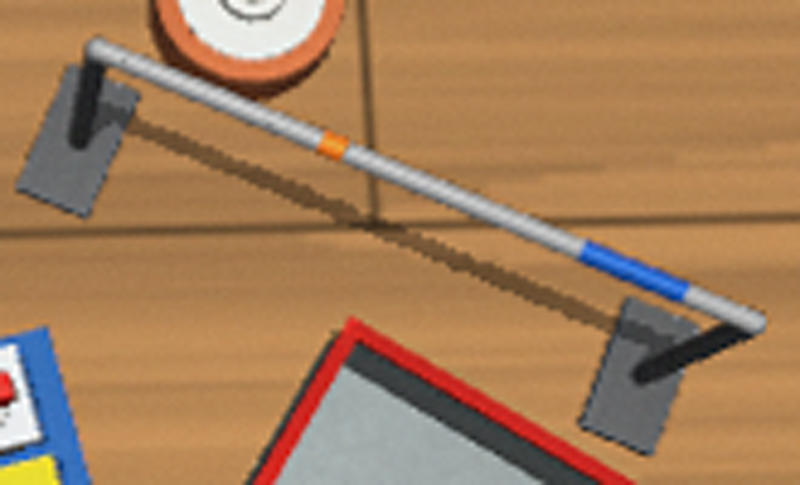

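```bash
cat > m1.py <<'E'
from h import *
t=cv2.imread("pics/raw_top0.png")[:,:,::-1].copy(); s=cv2.imread("pics/raw_side0.png")[:,:,::-1].copy()
r3=lambda a:np.round(np.asarray(a,float),4).tolist()
for n,im,roi in(("top",t,(100,195,285,260)),("side",s,(165,115,275,225))):
    m,_,_=blobs(im,(0,0,150),(180,40,255)); k=np.zeros_like(m);x0,y0,x1,y1=roi;k[y0:y1,x0:x1]=m[y0:y1,x0:x1]
    nn,l,st,ce=cv2.connectedComponentsWithStats(k);i=1+np.argmax(st[1:,4]);mm=(l==i).astype(np.uint8)
    pts=cv2.findContours(mm,cv2.RETR_EXTERNAL,cv2.CHAIN_APPROX_NONE)[0][0]
    # to the plane then minAreaRect
    w=np.array([onz(n,*p[0],0.098)[:2] for p in pts],np.float32)
    c,sz,a=cv2.minAreaRect(w); print(n,"bar",st[i],r3(c),r3(sz),a)
    # red grip, top
    _,b,l=blobs(im,(0,170,120),(6,255,255)); 
    i=[j for j in range(1,l.max()+1) if 30<(l==j).sum()<90]
    for j in i:
        pp=np.argwhere(l==j)[:,::-1]; 
        w=np.array([onz(n,*p,0.148)[:2] for p in pp],np.float32);print(n,"red",r3(cv2.minAreaRect(w)[0]),r3(cv2.minAreaRect(w)[1]),cv2.minAreaRect(w)[2],r3(w.mean(0)))
    # crate rim
    j=max(range(1,l.max()+1),key=lambda j:(l==j).sum()); pp=np.argwhere(l==j)[:,::-1]
    w=np.array([onz(n,*p,0.092)[:2] for p in pp],np.float32);q=cv2.minAreaRect(w);print(n,"crate",r3(q[0]),r3(q[1]),q[2])
    # fork
    m,b,l=blobs(im,(22,150,150),(34,255,255)); j=max(range(1,l.max()+1),key=lambda j:(l==j).sum()); pp=np.argwhere(l==j)[:,::-1]
    w=np.array([onz(n,*p,0.092)[:2] for p in pp],np.float32);q=cv2.minAreaRect(w);print(n,"fork",r3(q[0]),r3(q[1]),q[2])
print("blue",tri((395.2,180.8),(325.1,288.9)),"mark",tri((333.4,154.5),(325,222.7)))
for n,p,q in(("top",(395.2,180.8),(333.4,154.5)),("side",(325.1,288.9),(325,222.7))):
    a=onz(n,*p,.194);b=onz(n,*q,.194);d=b-a;print(n,r3(a),r3(b),np.linalg.norm(d),np.degrees(np.arctan2(-d[0],d[1])))
# hanger foot -x edge, tab
a=onz("top",110+305/12,155+440/12,.01);b=onz("top",110+525/12,155+378/12,.01);d=a-b
print("foot edge",r3(a),r3(b),np.linalg.norm(d),np.degrees(np.arctan2(-d[0],d[1])))
print("tab top side", r3(onz("side",225+160/8.57,85+112/8.57,.182)))
print("big",r3(onz("top",316.9,120.9,.062)),"bear",r3(onz("top",197.5,135.5,.022)),"grease",r3(onz("top",243,106,.1)))
E
python3 m1.py
```

```text
top bar [ 105  195  169   63 3159] [0.4538, 0.1709] [0.1494, 0.465] 2.310352325439453
top red [0.4959, -0.0263] [0.0136, 0.0328] 12.864788055419922 [0.4957, -0.0264]
top crate [0.387, -0.2813] [0.2345, 0.224] 57.77428436279297
top fork [0.4287, -0.044] [0.0629, 0.062] 13.997443199157715
side bar [ 172  117  103   99 1515] [0.4803, 0.1797] [0.1092, 0.4635] 13.343300819396973
side red [0.5002, -0.0278] [0.0142, 0.0337] 10.599822998046875 [0.5002, -0.0279]
side crate [0.3908, -0.2808] [0.2345, 0.2236] 57.613983154296875
side fork [0.4327, -0.0425] [0.0644, 0.0605] 14.262206077575684
blue (array([ 0.54731418, -0.37478458,  0.19605061]), np.float64(0.004143117352246489)) mark (array([ 0.61987501, -0.21818378,  0.19770596]), np.float64(0.004010878939728415))
top [0.5456, -0.3749, 0.194] [0.6188, -0.2184, 0.194] 0.17278973281769813 -25.059394346642737
side [0.5502, -0.3739, 0.194] [0.6237, -0.2156, 0.194] 0.17452088983708877 -24.90348790726872
foot edge [0.5661, 0.3475, 0.01] [0.5807, 0.2923, 0.01] 0.05706439522496183 14.828611871273774
tab top side [0.6008, 0.326, 0.182]
big [0.7586, -0.2012, 0.062] bear [0.7339, 0.1592, 0.022] grease [0.7947, 0.0169, 0.1]
```

```bash
cat > go.py <<'E'
import sys
from h import *
from scipy.spatial.transform import Rotation as Ro
# usage: go.py x y z jawangle_deg   (jaw axis direction in world, mod 180)
s=sense(); M=Ro.from_quat(s["tcp_rot"]).as_matrix(); p=s["tcp_pos"]
jz=np.degrees(np.arctan2(M[1,2],M[0,2]))
print("t %.2f tcp %s jaw %.2f j %s F %s w %.4f"%(s["t"],np.round(p,4),jz,np.round(s["joint_pos"],2),np.round(s["ft_force"],1),s["gripper_width"]), "down",np.round(M[:,1],3))
if len(sys.argv)>4:
    x,y,z,a=map(float,sys.argv[1:5]); d=(a-jz+90)%180-90
    # turn about tool y (down): positive turn lowers world angle if y is down
    turn=-d if M[2,1]<0 else d
    alts=[turn,turn-np.sign(turn)*180]
    M2=M@Ro.from_rotvec([0,np.radians(turn),0]).as_matrix()
    sh=M2.T@(np.array([x,y,z])-p)/0.04
    print("turn units %.2f (alt %.2f) then shift units (after turn) %s"%(turn/6,alts[1]/6,np.round(sh,2)), "before turn",np.round(M.T@(np.array([x,y,z])-p)/0.04,2))
E
python3 go.py 0.498 -0.0272 0.25 14
python3 - <<'E'
from h import *
o=np.array([.4404,.2038]);print(np.round(proj("top",[*o,.143]),1),np.round(proj("side",[*o,.143]),1))
E
```

```text
t 0.10 tcp [ 0.2296 -0.4995  0.2308] jaw -65.31 j [-1.36  0.38  1.3   0.    1.46 -0.22] F [-0.4 -0.4 -0.3] w 0.0853 down [-0.     0.001 -1.   ]
turn units -13.22 (alt 16.78) then shift units (after turn) [-9.83 -0.47  9.37] before turn [-11.03  -0.47  -7.93]
[173.8 228.5] [204.4 143.1]
```

```bash
python3 -m pendant '[[-1,[0,-0.1,0],-1],[-1,[0,-0.1,0],-1],[-1,[0,-0.1,0],-1],[-1,[0,-0.1,0],-1],[-1,[0,-0.1,0],-1],[-1,[0,0,0],-1],[-1,[0,0,0],-1],[-1,[0,0,0],-1],[-1,[0,0,0],-1],[-1,[0,0,0],-1]]' 40
python3 -m pendant '[[-1,[0,0,0],-0.8],[-1,[0,0,0],-0.8],[-1,[0,0,0],-0.8],[-1,[0,0,0],-0.82],[-1,[-0.7,0,0.7],0],[-1,[-0.7,0,0.7],0],[-1,[-0.7,0,0.7],0],[-1,[-0.7,0,0.7],0],[-1,[-0.7,0,0.7],0],[-1,[-0.7,0,0.7],0]]'
python3 go.py 0.498 -0.0272 0.25 14
```

```text
t: 1.1
tcp_pos: [0.2296, -0.4996, 0.2509]
tcp_rot: [-0.477, 0.522, -0.521, 0.478]
ft_force: [-1.0, 0.3, 0.3]
gripper_width: 0.0852
t: 2.1
tcp_pos: [0.3525, -0.2945, 0.2511]
tcp_rot: [-0.557, 0.436, -0.435, 0.557]
ft_force: [1.0, -0.6, 0.4]
gripper_width: 0.0851
t 2.10 tcp [ 0.3525 -0.2945  0.2511] jaw 13.99 j [-0.95  0.21  1.49  0.    1.44 -1.2 ] F [ 1.  -0.6  0.4] w 0.0851 down [-0.  0. -1.]
turn units -0.00 (alt 30.00) then shift units (after turn) [-5.6   0.03  5.15] before turn [-5.61  0.03  5.15]
```

```bash
python3 -m pendant '[[-1,[-0.7,0,0.64],0],[-1,[-0.7,0,0.64],0],[-1,[-0.7,0,0.64],0],[-1,[-0.7,0,0.64],0],[-1,[-0.7,0,0.64],0],[-1,[-0.7,0,0.64],0],[-1,[-0.7,0,0.64],0],[-1,[-0.7,0,0.64],0],[-1,[0,0,0],0],[-1,[0,0,0],0]]'
python3 go.py 0.498 -0.0272 0.118 14
python3 - <<'E'
from h import *
for n in("top","side"):
    im=capture(n);cv2.imwrite(f"pics/raw_{n}1.png",im[:,:,::-1])
    crop(im,*((200,150,330,250) if n=="top" else (180,100,330,240)),f"{n}1.png")
E
```

```text
t: 3.1
tcp_pos: [0.4964, -0.0287, 0.2509]
tcp_rot: [0.558, -0.435, 0.435, -0.557]
ft_force: [0.6, -0.5, 0.2]
gripper_width: 0.0855
t 3.10 tcp [ 0.4964 -0.0287  0.2509] jaw 14.10 j [-0.3   0.27  1.4  -0.    1.47 -0.54] F [ 0.6 -0.5  0.2] w 0.0855 down [-0.001  0.    -1.   ]
turn units 0.02 (alt -29.98) then shift units (after turn) [-0.03  3.32  0.05] before turn [-0.03  3.32  0.05]
top1.png scale 6
side1.png scale 4.285714285714286
```

View pics/side1.png

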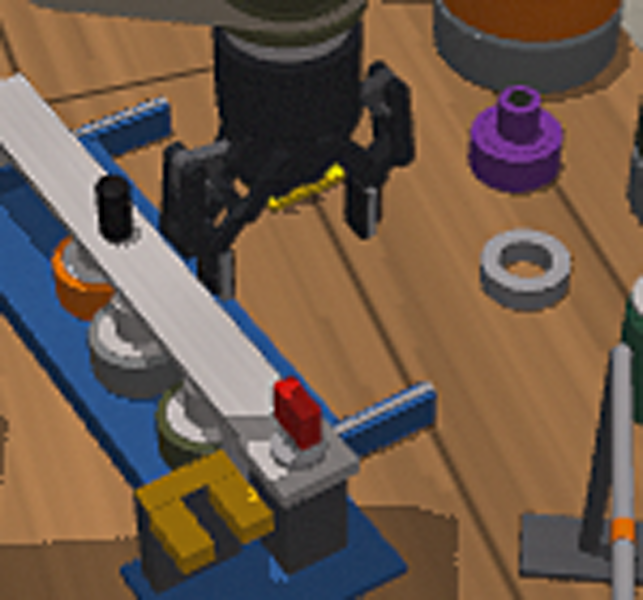

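View pics/top1.png

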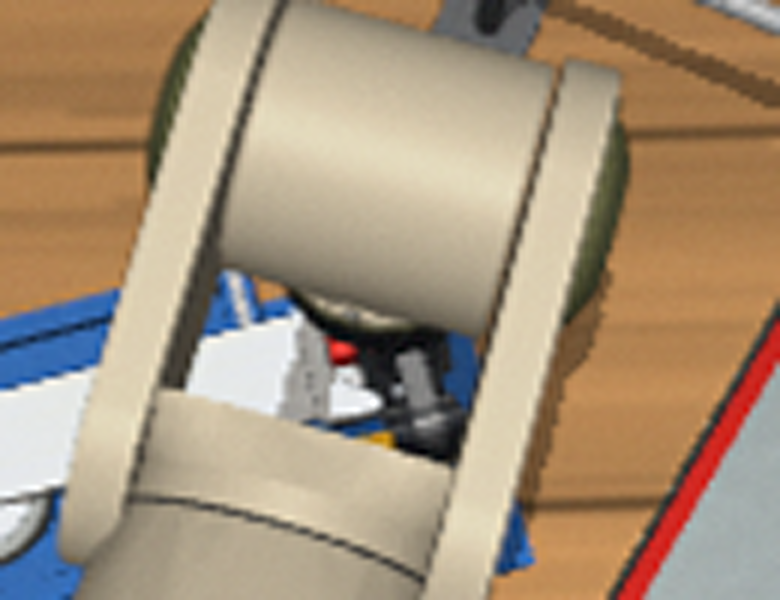

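```bash
python3 -m pendant '[[-1,[0,0.6,0],0],[-1,[0,0.6,0],0],[-1,[0,0.6,0],0],[-1,[0,0.6,0],0],[-1,[0,0.4,0],0],[-1,[0,0.3,0],0],[-1,[0,0.2,0],0],[-1,[0,0.2,0],0],[-1,[0,0,0.03],0],[-1,[0,0,0],0]]'
python3 go.py 0.498 -0.0272 0.118 14
python3 - <<'E'
from h import *
for z in (.251,.264): print(proj("side",[.4964,-.0287,z]))
im=capture("side");crop(im,180,100,330,240,"side2.png")
E
```

```text
t: 4.2
tcp_pos: [0.498, -0.0291, 0.1117]
tcp_rot: [-0.557, 0.435, -0.436, 0.557]
ft_force: [-0.5, -0.2, -0.2]
gripper_width: 0.0853
t 4.20 tcp [ 0.498  -0.0291  0.1117] jaw 13.98 j [-0.3   0.42  1.62  0.    1.1  -0.54] F [-0.5 -0.2 -0.2] w 0.0853 down [ 0.001 -0.    -1.   ]
turn units -0.00 (alt 30.00) then shift units (after turn) [-0.05 -0.16  0.01] before turn [-0.05 -0.16  0.01]
[247.12140202 164.15992092]
[247.05349889 160.22780399]
side2.png scale 4.285714285714286
```

View pics/side2.png

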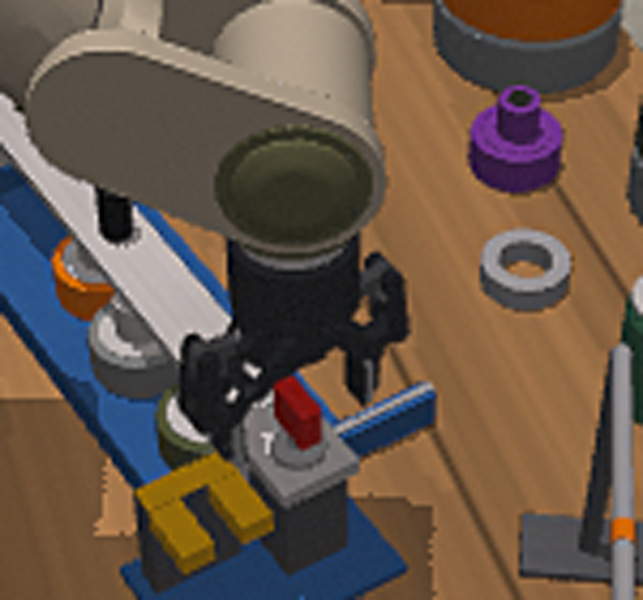

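```bash
python3 -m pendant '[[-1,[0,-0.1,0],0],[1,[0,0,0],0],[1,[0,0,0],0],[1,[0,0,0],0],[1,[0,0,0],0],[1,[0,0,0],0],[1,[0,0,0],0],[1,[0,0,0],0],[1,[0,0,0],0],[1,[0,0,0],0]]' 40
python3 go.py
```

```text
t: 5.25
tcp_pos: [0.4983, -0.0289, 0.1155]
tcp_rot: [-0.557, 0.435, -0.436, 0.558]
ft_force: [4.9, 1.0, 0.8]
gripper_width: 0.0156
t 5.25 tcp [ 0.4983 -0.0289  0.1155] jaw 14.00 j [-0.3   0.42  1.62  0.    1.11 -0.54] F [4.9 1.  0.8] w 0.0156 down [ 0.002 -0.    -1.   ]
```

```bash
python3 -m pendant '[[1,[0,-0.2,0],0],[1,[0,-0.3,0],0],[1,[0,-0.3,0],0],[1,[0,-0.3,0],0],[1,[0,-0.3,0],0],[1,[0,-0.3,0],0],[1,[0,-0.2,0],0],[1,[0,-0.05,0],0],[1,[0,0,0],0],[1,[0,0,0],0]]'
python3 go.py 0.43 -0.045 0.117 14
python3 - <<'E'
from h import *
im=capture("side");crop(im,180,100,330,240,"side3.png")
E
```

```text
t: 6.25
tcp_pos: [0.4973, -0.0288, 0.1927]
tcp_rot: [0.557, -0.436, 0.435, -0.557]
ft_force: [-0.5, -0.3, -1.9]
gripper_width: 0.0154
t 6.25 tcp [ 0.4973 -0.0288  0.1927] jaw 14.00 j [-0.3   0.32  1.5  -0.    1.31 -0.54] F [-0.5 -0.3 -1.9] w 0.0154 down [-0.002  0.    -1.   ]
turn units 0.00 (alt -30.00) then shift units (after turn) [-0.01  1.89 -1.73] before turn [-0.01  1.89 -1.73]
side3.png scale 4.285714285714286
```

View pics/side3.png

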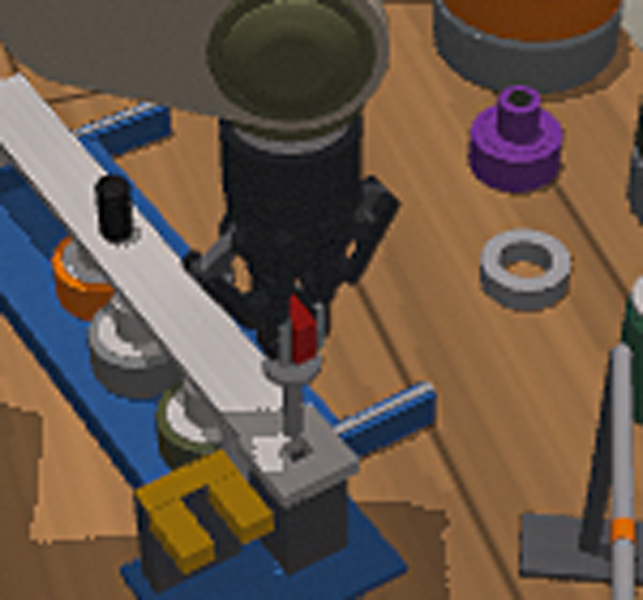

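```bash
python3 -m pendant '[[1,[0,0,-0.2],0],[1,[0,0,-0.3],0],[1,[0,0,-0.3],0],[1,[0,0,-0.3],0],[1,[0,0,-0.3],0],[1,[0,0,-0.2],0],[1,[0,0,-0.12],0],[1,[0,0,0],0],[1,[0,0,0],0],[1,[0,0,0],0]]'
python3 go.py 0.43 -0.045 0.117 14
python3 - <<'E'
from h import *
im=capture("side");crop(im,190,130,290,230,"side4.png");im=capture("top");crop(im,200,150,330,250,"top4.png")
E
```

```text
t: 7.3
tcp_pos: [0.4313, -0.0455, 0.1933]
tcp_rot: [-0.557, 0.435, -0.435, 0.557]
ft_force: [1.0, -0.9, -1.2]
gripper_width: 0.0152
t 7.30 tcp [ 0.4313 -0.0455  0.1933] jaw 14.01 j [-0.38  0.21  1.66  0.    1.26 -0.62] F [ 1.  -0.9 -1.2] w 0.0152 down [ 0. -0. -1.]
turn units 0.00 (alt -30.00) then shift units (after turn) [-0.02  1.91 -0.03] before turn [-0.02  1.91 -0.03]
side4.png scale 6
top4.png scale 6
```

View pics/side4.png

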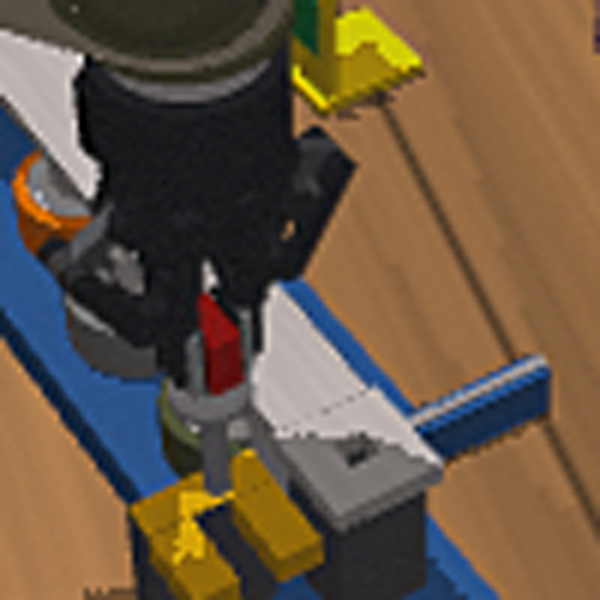

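View pics/top4.png

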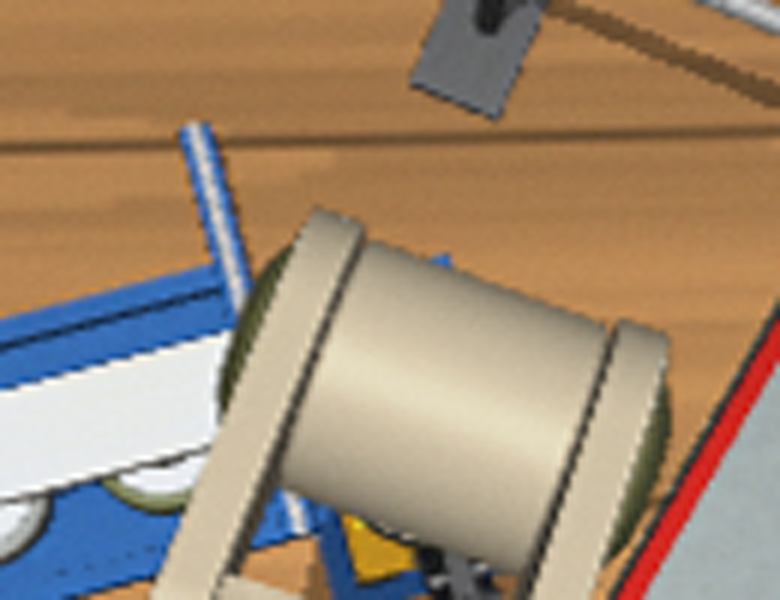

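```bash
python3 -m pendant '[[1,[0.07,0,0],0],[1,[0,0.2,0],0],[1,[0,0.2,0],0],[1,[0,0.2,0],0],[1,[0,0.2,0],0],[1,[0,0.2,0],0],[1,[0,0,0],0],[1,[0,0,0],0],[1,[0,0,0],0],[1,[0,0,0],0]]'
python3 go.py
python3 - <<'E'
from h import *
im=capture("side");crop(im,190,130,290,230,"side5.png")
E
```

```text
t: 8.4
tcp_pos: [0.4318, -0.0483, 0.1536]
tcp_rot: [-0.557, 0.435, -0.436, 0.557]
ft_force: [0.2, 0.1, -1.8]
gripper_width: 0.0157
t 8.40 tcp [ 0.4318 -0.0483  0.1536] jaw 14.00 j [-0.39  0.26  1.73  0.    1.15 -0.63] F [ 0.2  0.1 -1.8] w 0.0157 down [ 0.001 -0.    -1.   ]
side5.png scale 6
```

View pics/side5.png

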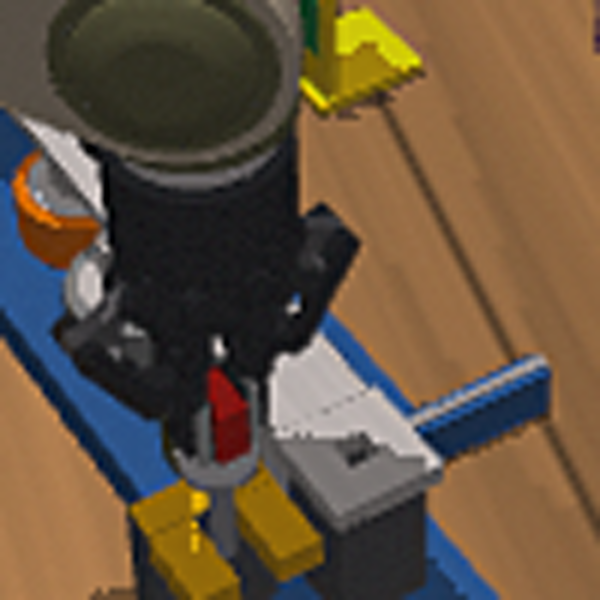

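In the slot (shank at crop (225,520), between the prongs). Lower the rest.

```bash
python3 -m pendant '[[1,[0,0.2,0],0],[1,[0,0.2,0],0],[1,[0,0.2,0],0],[1,[0,0.2,0],0],[1,[0,0.15,0],0],[1,[0,0.1,0],0],[1,[0,0,0],0],[1,[0,0,0],0],[1,[0,0,0],0],[1,[0,0,0],0]]'
python3 go.py
```

```text
t: 9.45
tcp_pos: [0.4318, -0.0483, 0.1116]
tcp_rot: [-0.557, 0.435, -0.436, 0.557]
ft_force: [0.0, -0.1, -2.2]
gripper_width: 0.0152
t 9.45 tcp [ 0.4318 -0.0483  0.1116] jaw 14.00 j [-0.39  0.33  1.79  0.    1.03 -0.63] F [ 0.  -0.1 -2.2] w 0.0152 down [ 0.001 -0.    -1.   ]
```

```bash
python3 -m pendant '[[1,[0,0.05,0],0],[1,[0,0,0],0],[0,[0,0,0],0],[0,[0,0,0],0],[0,[0,0,0],0],[-0.2,[0,0,0],0],[-0.2,[0,-0.3,0],0],[-0.2,[0,-0.6,0],0],[-0.2,[0,-0.6,0],0],[-0.2,[0,-0.6,0],0]]'
python3 go.py 0.4404 .2015 0.2 14
python3 - <<'E'
from h import *
im=capture("side");crop(im,190,130,290,230,"side6.png")
E
```

```text
t: 10.45
tcp_pos: [0.4315, -0.0482, 0.1942]
tcp_rot: [0.557, -0.435, 0.435, -0.557]
ft_force: [0.4, -0.4, 0.1]
gripper_width: 0.0513
t 10.45 tcp [ 0.4315 -0.0482  0.1942] jaw 14.00 j [-0.39  0.21  1.66  0.    1.27 -0.63] F [ 0.4 -0.4  0.1] w 0.0513 down [-0.  0. -1.]
turn units 0.00 (alt -30.00) then shift units (after turn) [-6.   -0.14  1.73] before turn [-6.   -0.14  1.73]
side6.png scale 6
```

View pics/side6.png

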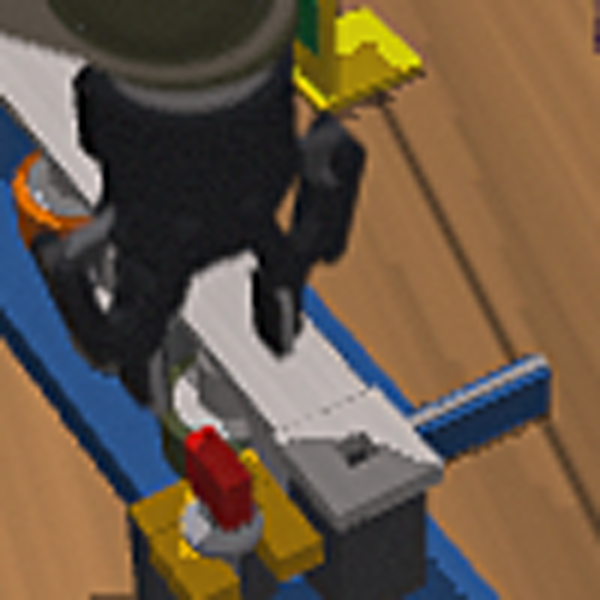

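```bash
python3 -m pendant '[[-0.6,[-0.7,0,0.2],0],[-0.6,[-0.7,0,0.2],0],[-0.6,[-0.7,0,0.2],0],[-0.6,[-0.7,0,0.2],0],[-0.6,[-0.7,0,0.2],0],[-0.6,[-0.7,0,0.2],0],[-0.6,[-0.7,0,0.2],0],[-0.6,[-0.7,0,0.2],0],[-0.6,[-0.4,0,0.13],0],[-0.6,[0,0,0],0]]'
python3 go.py 0.4404 .2015 0.108 14
```

```text
t: 11.5
tcp_pos: [0.4405, 0.2029, 0.193]
tcp_rot: [-0.558, 0.435, -0.434, 0.558]
ft_force: [0.5, -0.6, -0.7]
gripper_width: 0.0687
t 11.50 tcp [0.4405 0.2029 0.193 ] jaw 14.15 j [ 0.19  0.3   1.54  0.    1.3  -0.06] F [ 0.5 -0.6 -0.7] w 0.0687 down [-0.  0. -1.]
turn units 0.03 (alt -29.97) then shift units (after turn) [ 0.03  2.13 -0.01] before turn [ 0.03  2.13 -0.01]
```

```bash
python3 - <<'E'
from h import *
im=capture("side");crop(im,160,90,290,230,"side7.png");im=capture("top");crop(im,100,150,330,270,"top7.png")
E
```

```text
side7.png scale 4.285714285714286
top7.png scale 3.4782608695652173
```

View pics/side7.png

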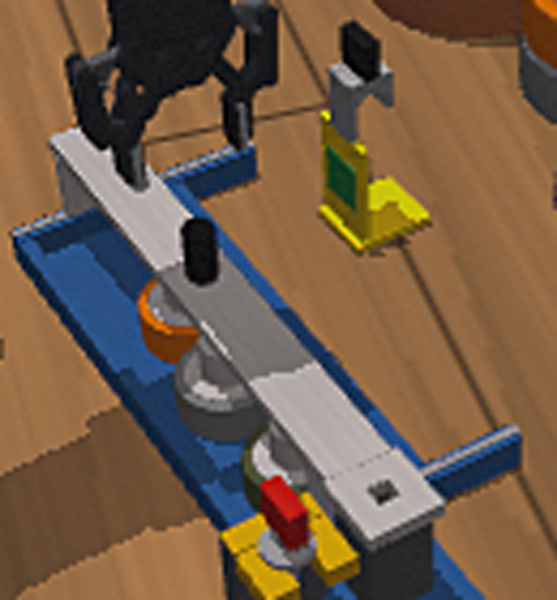

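```bash
python3 -m pendant '[[-0.6,[0,0.5,0],0],[-0.6,[0,0.5,0],0],[-0.6,[0,0.5,0],0],[-0.6,[0,0.4,0],0],[-0.6,[0,0.2,0],0],[1,[0,0,0],0],[1,[0,0,0],0],[1,[0,0,0],0],[1,[0,0,0],0],[1,[0,0,0],0]]' 50
python3 go.py
```

```text
t: 12.6
tcp_pos: [0.4445, 0.202, 0.1109]
tcp_rot: [-0.554, 0.433, -0.438, 0.56]
ft_force: [14.4, 4.6, -5.0]
gripper_width: 0.0226
t 12.60 tcp [0.4445 0.202  0.1109] jaw 13.97 j [ 0.18  0.4   1.66  0.    1.07 -0.06] F [14.4  4.6 -5. ] w 0.0226 down [ 0.01   0.002 -1.   ]
```

```bash
python3 -m pendant '[[1,[0,0,0.3],0],[1,[0,0,0.4],0],[1,[0,0,0.4],0],[1,[0,0,0.4],0],[1,[0,0,0.4],0],[1,[0,0,0.4],0],[1,[0,0,0.3],0],[1,[0,0,0.2],0],[1,[0,0,0],0],[1,[0,0,0],0]]'
python3 go.py
```

```text
t: 13.6
tcp_pos: [0.5507, 0.2279, 0.1108]
tcp_rot: [-0.556, 0.434, -0.437, 0.558]
ft_force: [3.1, -3.3, 6.2]
gripper_width: 0.0228
t 13.60 tcp [0.5507 0.2279 0.1108] jaw 13.99 j [ 0.19  0.57  1.35 -0.    1.22 -0.05] F [ 3.1 -3.3  6.2] w 0.0228 down [ 0.004 -0.001 -1.   ]
```

```bash
python3 -m pendant '[[-0.6,[0,0,0],0],[-0.6,[0,0,0],0],[-0.6,[0,0,0],0],[-0.6,[0,-0.5,0],0],[-0.6,[0,-0.6,0],0],[-0.6,[0,-0.6,0],0],[-0.6,[0,-0.6,0],0],[-0.6,[0.7,-0.6,-0.3],0],[-0.6,[0.7,0,-0.3],0],[-0.6,[0.7,0,-0.3],0]]'
python3 -m pendant '[[-0.6,[0.8,0,-0.3],0],[-0.6,[0.8,0,-0.3],0],[-0.6,[0.8,0,-0.3],0],[-0.6,[0.8,0,-0.3],0],[-0.6,[0.8,0,-0.3],0],[-0.6,[0.8,0,0],0],[-0.6,[0.8,0,0],0],[-0.6,[0,0,0],0],[-0.6,[0,0,0],0],[-0.6,[0,0,0],0]]'
python3 go.py
python3 - <<'E'
from h import *
for n in("top","side"):
    im=capture(n);cv2.imwrite(f"pics/raw_{n}8.png",im[:,:,::-1])
    crop(im,*((95,170,300,275) if n=="top" else (150,90,300,250)),f"{n}8.png")
E
```

```text
t: 14.6
tcp_pos: [0.5344, 0.1376, 0.2259]
tcp_rot: [-0.557, 0.435, -0.435, 0.558]
ft_force: [0.4, -0.1, 0.1]
gripper_width: 0.0685
t: 15.6
tcp_pos: [0.5305, -0.0927, 0.2253]
tcp_rot: [-0.557, 0.435, -0.435, 0.557]
ft_force: [-0.2, 0.2, -0.6]
gripper_width: 0.0682
t 15.60 tcp [ 0.5305 -0.0927  0.2253] jaw 14.05 j [-0.39  0.37  1.34  0.    1.44 -0.64] F [-0.2  0.2 -0.6] w 0.0682 down [-0.  0. -1.]
top8.png scale 3.902439024390244
side8.png scale 3.75
```

View pics/top8.png

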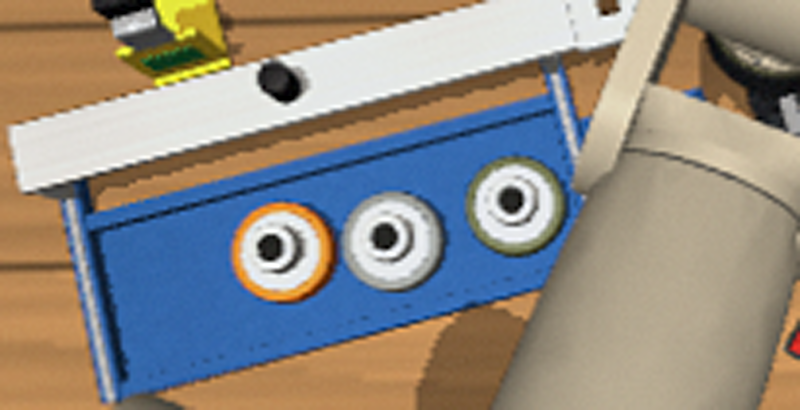

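View pics/side8.png

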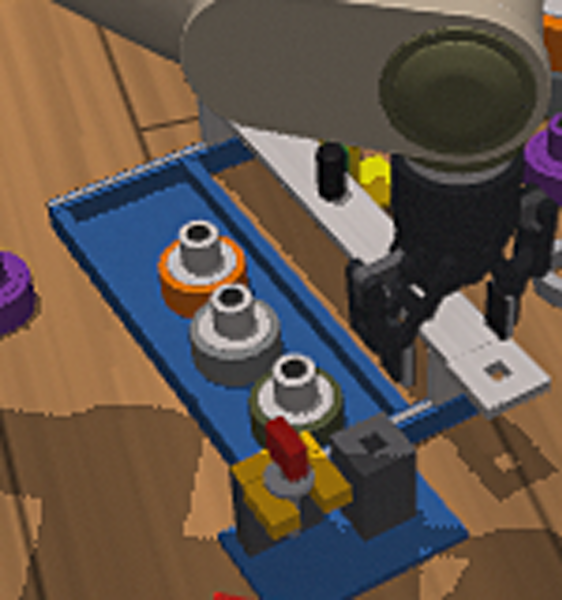

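```bash
python3 - <<'E'
from h import *
T=[(270,248),(386,237),(513,199)];S=[(200,232),(233,296),(294,367)]
for a,b in zip(T,S):
    a=(95+a[0]/3.902,170+a[1]/3.902);b=(150+b[0]/3.75,90+b[1]/3.75)
    print(np.round(onz("top",*a,.074),4),np.round(onz("side",*b,.074),4),tri(a,b))
E
```

```text
[0.4332 0.2442 0.074 ] [0.4414 0.2444 0.074 ] (array([0.43714442, 0.24349113, 0.07511652]), np.float64(0.008106300421686134))
[0.4394 0.1608 0.074 ] [0.4474 0.1626 0.074 ] (array([0.44296834, 0.15994084, 0.07690121]), np.float64(0.007745908968752947))
[0.4648 0.0694 0.074 ] [0.4712 0.0728 0.074 ] (array([0.46717079, 0.06872116, 0.07860855]), np.float64(0.005855872490615099))
```

```bash
python3 go.py 0.469 0.071 0.225 14
```

```text
t 15.70 tcp [ 0.5306 -0.0926  0.2254] jaw 14.08 j [-0.39  0.36  1.34  0.    1.44 -0.64] F [-0.9  0.2  0. ] w 0.0684 down [-0.  0. -1.]
turn units 0.01 (alt -29.99) then shift units (after turn) [-4.34  0.01 -0.5 ] before turn [-4.34  0.01 -0.5 ]
```

```bash
python3 -m pendant '[[-0.6,[-0.7,0,-0.1],0],[-0.6,[-0.8,0,-0.1],0],[-0.6,[-0.8,0,-0.1],0],[-0.6,[-0.8,0,-0.1],0],[-0.6,[-0.8,0,-0.1],0],[-0.6,[-0.44,0,0],0],[-0.6,[0,0.8,0],0],[-0.6,[0,0.8,0],0],[-0.6,[0,0.8,0],0],[-0.6,[0,0.7,0],0]]'
python3 go.py 0.469 0.071 0.044 14
python3 - <<'E'
from h import *
for n in("side",):
    im=capture(n);cv2.imwrite(f"pics/raw_{n}9.png",im[:,:,::-1])
    crop(im,*((95,170,300,275) if n=="top" else (150,90,300,250)),f"{n}9.png")
E
```

```text
t: 16.7
tcp_pos: [0.4687, 0.0708, 0.1002]
tcp_rot: [0.558, -0.435, 0.435, -0.558]
ft_force: [0.4, 0.3, 0.2]
gripper_width: 0.0683
t 16.70 tcp [0.4687 0.0708 0.1002] jaw 14.08 j [-0.1   0.4   1.7   0.    1.04 -0.35] F [0.4 0.3 0.2] w 0.0683 down [-0.  0. -1.]
turn units 0.01 (alt -29.99) then shift units (after turn) [-0.    1.41  0.01] before turn [-0.    1.41  0.01]
side9.png scale 3.75
```

View pics/side9.png

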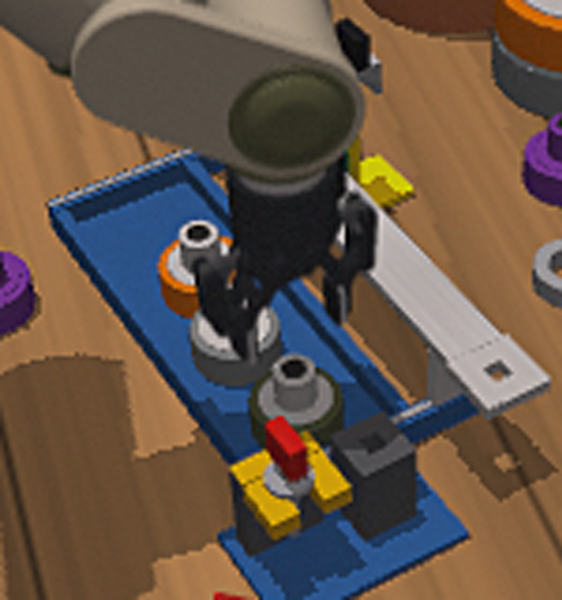

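```bash
python3 -m pendant '[[-0.6,[0,0.5,0],0],[-0.6,[0,0.5,0],0],[-0.6,[0,0.3,0],0],[-0.6,[0,0.1,0],0],[1,[0,0,0],0],[1,[0,0,0],0],[1,[0,0,0],0],[1,[0,0,0],0],[1,[0,0,0],0],[1,[0,0,0],0]]' 60
python3 go.py
```

```text
t: 17.75
tcp_pos: [0.4697, 0.0701, 0.0465]
tcp_rot: [-0.557, 0.435, -0.436, 0.558]
ft_force: [-1.2, 0.6, 5.8]
gripper_width: 0.0324
t 17.75 tcp [0.4697 0.0701 0.0465] jaw 14.02 j [-0.1   0.49  1.76  0.    0.89 -0.35] F [-1.2  0.6  5.8] w 0.0324 down [ 0.002 -0.    -1.   ]
```

```bash
python3 -m pendant '[[1,[0,-0.3,0],0],[1,[0,-0.6,0],0],[1,[0,-0.7,0],0],[1,[0,-0.7,0],0],[1,[0,-0.7,0],0],[1,[0,-0.7,0],0],[1,[0,-0.5,0],0],[1,[0,0,0],0],[1,[0,0,0],0],[1,[0,0,0],0]]'
python3 go.py 0.461 -0.265 0.214 14
```

```text
t: 18.75
tcp_pos: [0.4686, 0.0701, 0.212]
tcp_rot: [0.558, -0.436, 0.435, -0.557]
ft_force: [0.3, 0.1, -3.8]
gripper_width: 0.0322
t 18.75 tcp [0.4686 0.0701 0.212 ] jaw 14.00 j [-0.1   0.27  1.53 -0.    1.35 -0.35] F [ 0.3  0.1 -3.8] w 0.0322 down [-0.003  0.    -1.   ]
turn units 0.00 (alt -30.00) then shift units (after turn) [ 8.08 -0.05 -2.21] before turn [ 8.08 -0.05 -2.21]
```

```bash
python3 -m pendant '[[1,[0.4,0,-0.1],0],[1,[0.8,0,-0.2],0],[1,[0.9,0,-0.24],0],[1,[0.9,0,-0.24],0],[1,[0.9,0,-0.24],0],[1,[0.9,0,-0.24],0],[1,[0.9,0,-0.24],0],[1,[0.9,0,-0.24],0],[1,[0.9,0,-0.24],0],[1,[0.5,0,-0.2],0]]'
python3 go.py 0.461 -0.265 0.1 14
```

```text
t: 19.75
tcp_pos: [0.4616, -0.264, 0.2117]
tcp_rot: [0.557, -0.437, 0.435, -0.557]
ft_force: [0.7, 1.3, -3.4]
gripper_width: 0.0324
t 19.75 tcp [ 0.4616 -0.264   0.2117] jaw 13.90 j [-0.74  0.37  1.38 -0.    1.4  -0.98] F [ 0.7  1.3 -3.4] w 0.0324 down [-0.002  0.001 -1.   ]
turn units -0.02 (alt 29.98) then shift units (after turn) [ 0.02  2.79 -0.02] before turn [ 0.02  2.79 -0.02]
```

```bash
python3 - <<'E'
from h import *
im=capture("side");crop(im,170,200,320,384,"side10.png")
E
```

```text
side10.png scale 3.260869565217391
```

View pics/side10.png

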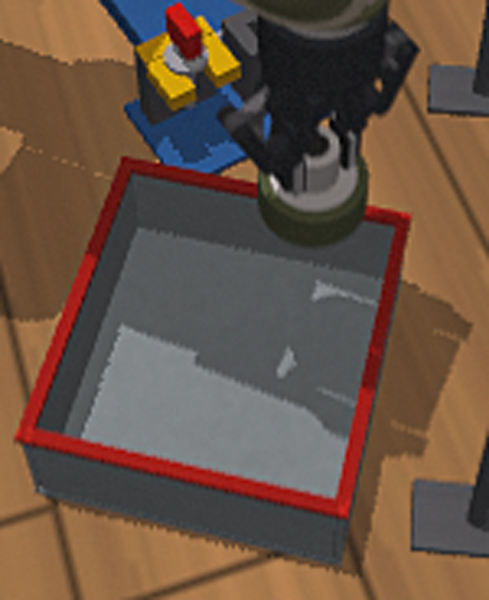

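```bash
python3 -m pendant '[[1,[0,0.5,0],0],[1,[0,0.6,0],0],[1,[0,0.6,0],0],[1,[0,0.6,0],0],[1,[0,0.6,0],0],[1,[0,0.5,0],0],[1,[0,0.35,0],0],[1,[0,0.2,0],0],[1,[0,0.1,0],0],[1,[0,0,0],0]]'
python3 go.py
```

```text
t: 20.8
tcp_pos: [0.4621, -0.2614, 0.051]
tcp_rot: [-0.557, 0.436, -0.435, 0.557]
ft_force: [0.1, 0.3, -3.8]
gripper_width: 0.0324
t 20.80 tcp [ 0.4621 -0.2614  0.051 ] jaw 14.01 j [-0.74  0.55  1.6  -0.    0.99 -0.98] F [ 0.1  0.3 -3.8] w 0.0324 down [-0.001  0.001 -1.   ]
```

```bash
python3 -m pendant '[[1,[0,0.1,0],0],[1,[0,0,0],0],[-0.2,[0,0,0],0],[-0.2,[0,0,0],0],[-0.2,[0,0,0],0],[-0.2,[0,-0.4,0],0],[-0.2,[0,-0.8,0],0],[-0.2,[0,-0.9,0],0],[-0.2,[0,-0.9,0],0],[-0.2,[0,-0.9,0],0]]'
python3 go.py .4444 .1617 .215 14
python3 - <<'E'
from h import *
for n in("top","side"):
    im=capture(n);cv2.imwrite(f"pics/raw_{n}11.png",im[:,:,::-1])
    crop(im,*((95,170,300,275) if n=="top" else (150,90,330,384)),f"{n}11.png")
E
```

```text
t: 21.8
tcp_pos: [0.462, -0.2614, 0.2052]
tcp_rot: [0.557, -0.435, 0.436, -0.557]
ft_force: [0.8, -0.5, -0.6]
gripper_width: 0.0511
t 21.80 tcp [ 0.462  -0.2614  0.2052] jaw 14.00 j [-0.74  0.37  1.4   0.    1.38 -0.98] F [ 0.8 -0.5 -0.6] w 0.0511 down [ 0. -0. -1.]
turn units 0.00 (alt -30.00) then shift units (after turn) [-10.37  -0.25   2.13] before turn [-10.37  -0.25   2.13]
top11.png scale 3.902439024390244
side11.png scale 2.0408163265306123
```

View pics/side11.png

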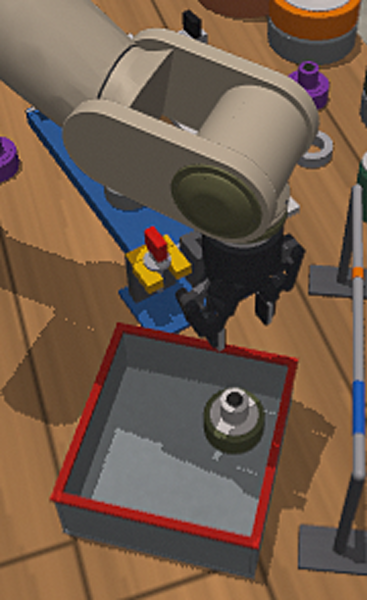

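View pics/top11.png

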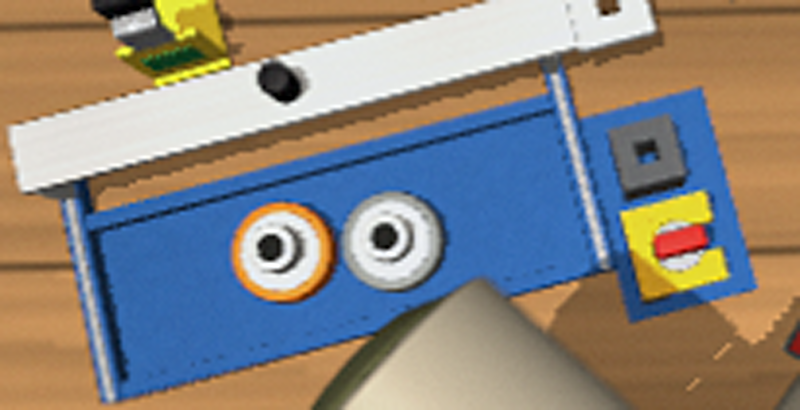

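```bash
python3 -m pendant '[[-0.6,[-0.6,-0.2,0.13],0],[-0.6,[-0.9,0,0.2],0],[-0.6,[-0.95,0,0.2],0],[-0.6,[-0.95,0,0.2],0],[-0.6,[-0.95,0,0.2],0],[-0.6,[-0.95,0,0.2],0],[-0.6,[-0.95,0,0.2],0],[-0.6,[-0.95,0,0.2],0],[-0.6,[-0.95,0,0.2],0],[-0.6,[-0.95,0,0.2],0]]'
python3 go.py .4444 .1617 .1 14
```

```text
t: 22.9
tcp_pos: [0.4485, 0.1118, 0.211]
tcp_rot: [0.557, -0.435, 0.435, -0.557]
ft_force: [-0.2, -0.9, 0.2]
gripper_width: 0.0679
t 22.90 tcp [0.4485 0.1118 0.211 ] jaw 14.00 j [-0.01  0.25  1.56 -0.    1.33 -0.26] F [-0.2 -0.9  0.2] w 0.0679 down [-0. -0. -1.]
turn units -0.00 (alt 30.00) then shift units (after turn) [-1.23  2.78  0.2 ] before turn [-1.23  2.78  0.2 ]
```

```bash
python3 -m pendant '[[-0.6,[-0.6,0,0.1],0],[-0.6,[-0.6,0,0.1],0],[-0.6,[0,0.7,0],0],[-0.6,[0,0.7,0],0],[-0.6,[0,0.7,0],0],[-0.6,[0,0.7,0],0],[-0.6,[0,0.7,0],0],[-0.6,[0,0.4,0],0],[-0.6,[0,0.2,0],0],[-0.6,[0,0,0],0]]'
python3 go.py .4444 .1617 .046 14
```

```text
t: 23.9
tcp_pos: [0.4447, 0.1587, 0.0466]
tcp_rot: [0.558, -0.436, 0.435, -0.557]
ft_force: [0.0, -0.2, -0.4]
gripper_width: 0.0682
t 23.90 tcp [0.4447 0.1587 0.0466] jaw 14.00 j [ 0.09  0.49  1.77  0.    0.89 -0.15] F [ 0.  -0.2 -0.4] w 0.0682 down [-0.002 -0.    -1.   ]
turn units -0.00 (alt 30.00) then shift units (after turn) [-0.07  0.02  0.01] before turn [-0.07  0.02  0.01]
```

```bash
python3 -m pendant '[[-0.6,[-0.07,0,0],0],[1,[0,0,0],0],[1,[0,0,0],0],[1,[0,0,0],0],[1,[0,0,0],0],[1,[0,0,0],0],[1,[0,-0.3,0],0],[1,[0,-0.6,0],0],[1,[0,-0.7,0],0],[1,[0,-0.7,0],0]]' 60
python3 -m pendant '[[1,[0,-0.7,0],0],[1,[0,-0.7,0],0],[1,[0,-0.4,0],0],[1,[0.4,-0.1,0],0],[1,[0.7,0,0],0],[1,[0.7,0,0],0],[1,[0.7,0,0],0],[1,[0.7,0,0],0],[1,[0.7,0,0],0],[1,[0.7,0,0],0]]'
python3 go.py .405 -.353 .212 14
```

```text
t: 24.9
tcp_pos: [0.444, 0.1614, 0.1404]
tcp_rot: [0.557, -0.436, 0.435, -0.557]
ft_force: [0.3, -0.4, -1.9]
gripper_width: 0.0322
t: 25.9
tcp_pos: [0.4888, -0.0181, 0.2153]
tcp_rot: [0.557, -0.435, 0.435, -0.557]
ft_force: [0.9, 0.1, -3.0]
gripper_width: 0.0325
t 25.90 tcp [ 0.4888 -0.0181  0.2153] jaw 14.00 j [-0.28  0.29  1.49  0.    1.37 -0.52] F [ 0.9  0.1 -3. ] w 0.0325 down [-0.  0. -1.]
turn units 0.00 (alt -30.00) then shift units (after turn) [ 7.62  0.08 -4.06] before turn [ 7.62  0.08 -4.06]
```

```bash
python3 -m pendant '[[1,[0.5,0,-0.3],0],[1,[0.8,0,-0.43],0],[1,[0.8,0,-0.43],0],[1,[0.8,0,-0.43],0],[1,[0.8,0,-0.43],0],[1,[0.8,0,-0.43],0],[1,[0.8,0,-0.43],0],[1,[0.8,0,-0.43],0],[1,[0.8,0,-0.43],0],[1,[0.7,0,-0.3],0]]'
python3 -m pendant '[[1,[0,0.5,0],0],[1,[0,0.6,0],0],[1,[0,0.6,0],0],[1,[0,0.6,0],0],[1,[0,0.6,0],0],[1,[0,0.5,0],0],[1,[0,0.4,0],0],[1,[0,0.2,0],0],[1,[0,0.1,0],0],[1,[0,0,0],0]]'
python3 go.py .405 -.353 .047 14
```

```text
t: 26.9
tcp_pos: [0.4047, -0.3527, 0.2152]
tcp_rot: [0.557, -0.436, 0.435, -0.557]
ft_force: [0.5, -0.8, -2.5]
gripper_width: 0.032
t: 27.9
tcp_pos: [0.4058, -0.3512, 0.0514]
tcp_rot: [-0.557, 0.435, -0.435, 0.557]
ft_force: [0.1, 1.4, -2.3]
gripper_width: 0.0324
t 27.90 tcp [ 0.4058 -0.3512  0.0514] jaw 14.00 j [-0.93  0.56  1.59  0.    1.   -1.18] F [ 0.1  1.4 -2.3] w 0.0324 down [-0.  0. -1.]
turn units -0.00 (alt 30.00) then shift units (after turn) [ 0.04  0.11 -0.03] before turn [ 0.04  0.11 -0.03]
```

```bash
python3 -m pendant '[[1,[0,0.1,0],0],[1,[0,0,0],0],[-0.2,[0,0,0],0],[-0.2,[0,0,0],0],[-0.2,[0,0,0],0],[-0.2,[0,-0.4,0],0],[-0.2,[0,-0.8,0],0],[-0.2,[0,-0.9,0],0],[-0.2,[0,-0.9,0],0],[-0.2,[0,-0.9,0],0]]'
python3 go.py .4383 .2438 .215 14
python3 - <<'E'
from h import *
for n in("top","side"):
    im=capture(n);cv2.imwrite(f"pics/raw_{n}12.png",im[:,:,::-1])
    crop(im,*((95,170,300,275) if n=="top" else (150,90,330,384)),f"{n}12.png")
E
```

```text
t: 28.9
tcp_pos: [0.4056, -0.3509, 0.2051]
tcp_rot: [0.557, -0.435, 0.435, -0.557]
ft_force: [0.6, -0.1, 0.1]
gripper_width: 0.0515
t 28.90 tcp [ 0.4056 -0.3509  0.2051] jaw 14.01 j [-0.93  0.38  1.38 -0.    1.38 -1.18] F [ 0.6 -0.1  0.1] w 0.0515 down [ 0. -0. -1.]
turn units 0.00 (alt -30.00) then shift units (after turn) [-14.23  -0.25   4.39] before turn [-14.23  -0.25   4.39]
top12.png scale 3.902439024390244
side12.png scale 2.0408163265306123
```

View pics/side12.png

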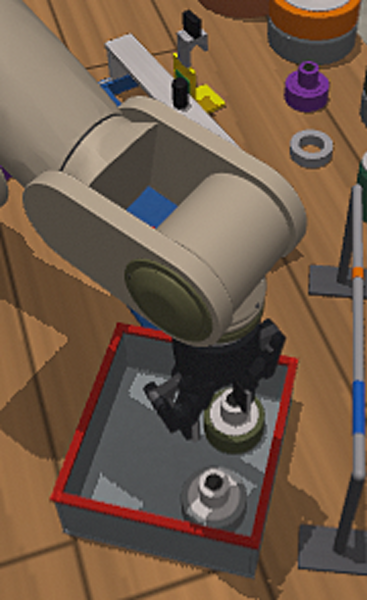

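View pics/top12.png

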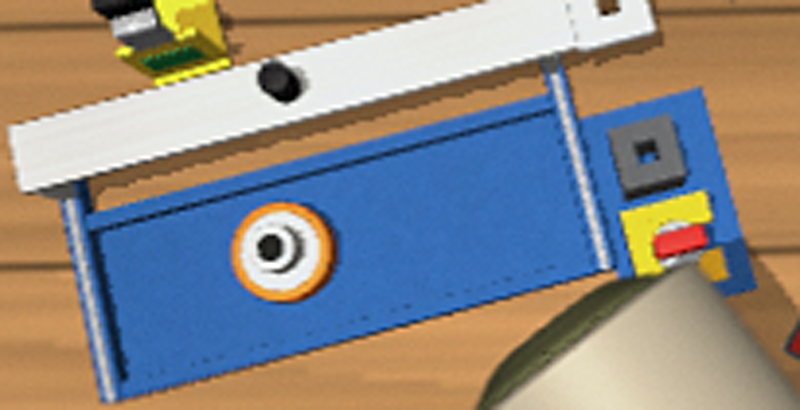

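Two are in the crate, orange unmoved at (.438,.244).

```bash
python3 -m pendant '[[-0.6,[-0.5,-0.25,0.15],0],[-0.6,[-0.9,0,0.28],0],[-0.6,[-0.95,0,0.3],0],[-0.6,[-0.95,0,0.3],0],[-0.6,[-0.95,0,0.3],0],[-0.6,[-0.95,0,0.3],0],[-0.6,[-0.95,0,0.3],0],[-0.6,[-0.95,0,0.3],0],[-0.6,[-0.95,0,0.3],0],[-0.6,[-0.95,0,0.3],0]]'
python3 -m pendant '[[-0.6,[-0.9,0,0.25],0],[-0.6,[-0.9,0,0.25],0],[-0.6,[-0.9,0,0.25],0],[-0.6,[-0.9,0,0.25],0],[-0.6,[-0.9,0,0.25],0],[-0.6,[-0.4,0,0.2],0],[-0.6,[0,0,0],0],[-0.6,[0,0,0],0],[-0.6,[0,0,0],0],[-0.6,[0,0,0],0]]'
python3 go.py .4383 .2438 .046 14
```

```text
t: 30.0
tcp_pos: [0.4281, 0.0272, 0.213]
tcp_rot: [0.557, -0.435, 0.435, -0.557]
ft_force: [0.2, -0.1, -0.4]
gripper_width: 0.0686
t: 31.0
tcp_pos: [0.4373, 0.2289, 0.2133]
tcp_rot: [0.557, -0.436, 0.436, -0.557]
ft_force: [0.4, -0.0, 0.4]
gripper_width: 0.0682
t 31.00 tcp [0.4373 0.2289 0.2133] jaw 13.92 j [ 0.24  0.3   1.48 -0.    1.36 -0.  ] F [ 0.4 -0.   0.4] w 0.0682 down [-0. -0. -1.]
turn units -0.01 (alt 29.99) then shift units (after turn) [-0.36  4.18  0.11] before turn [-0.36  4.18  0.11]
```

```bash
python3 -m pendant '[[-0.6,[-0.36,0,0.1],0],[-0.6,[0,0.5,0],0],[-0.6,[0,0.7,0],0],[-0.6,[0,0.7,0],0],[-0.6,[0,0.7,0],0],[-0.6,[0,0.7,0],0],[-0.6,[0,0.5,0],0],[-0.6,[0,0.3,0],0],[-0.6,[0,0.05,0],0],[-0.6,[0,0,0],0]]'
python3 -m pendant '[[-0.6,[0,0,0],0],[1,[0,0,0],0],[1,[0,0,0],0],[1,[0,0,0],0],[1,[0,0,0],0],[1,[0,0,0],0],[1,[0,-0.3,0],0],[1,[0,-0.6,0],0],[1,[0,-0.7,0],0],[1,[0,-0.7,0],0]]' 60
python3 -m pendant '[[1,[0,-0.7,0],0],[1,[0,-0.7,0],0],[1,[0,-0.5,0],0],[1,[0.4,0,0],0],[1,[0.7,0,0],0],[1,[0.8,0,0],0],[1,[0.8,0,0],0],[1,[0.8,0,0],0],[1,[0.8,0,0],0],[1,[0.8,0,0],0]]'
python3 go.py .373 -.209 .212 14
```

```text
t: 32.0
tcp_pos: [0.4379, 0.245, 0.0474]
tcp_rot: [-0.557, 0.435, -0.435, 0.557]
ft_force: [0.0, 0.0, 0.1]
gripper_width: 0.068
t: 33.0
tcp_pos: [0.4372, 0.2446, 0.1399]
tcp_rot: [0.558, -0.436, 0.435, -0.557]
ft_force: [0.4, 0.7, -3.0]
gripper_width: 0.0321
t: 34.0
tcp_pos: [0.4868, 0.0455, 0.2149]
tcp_rot: [0.557, -0.436, 0.435, -0.557]
ft_force: [0.2, 0.6, -3.1]
gripper_width: 0.0321
t 34.00 tcp [0.4868 0.0455 0.2149] jaw 14.00 j [-0.15  0.29  1.49  0.    1.37 -0.39] F [ 0.2  0.6 -3.1] w 0.0321 down [-0.001  0.    -1.   ]
turn units -0.00 (alt 30.00) then shift units (after turn) [ 5.49  0.07 -4.3 ] before turn [ 5.49  0.07 -4.3 ]
```

```bash
python3 -m pendant '[[1,[0.4,0,-0.3],0],[1,[0.6,0,-0.45],0],[1,[0.6,0,-0.5],0],[1,[0.6,0,-0.5],0],[1,[0.6,0,-0.5],0],[1,[0.6,0,-0.5],0],[1,[0.6,0,-0.5],0],[1,[0.6,0,-0.5],0],[1,[0.6,0,-0.35],0],[1,[0.29,0,-0.2],0]]'
python3 -m pendant '[[1,[0,0.4,0],0],[1,[0,0.6,0],0],[1,[0,0.6,0],0],[1,[0,0.6,0],0],[1,[0,0.6,0],0],[1,[0,0.5,0],0],[1,[0,0.4,0],0],[1,[0,0.25,0],0],[1,[0,0.1,0],0],[1,[0,0,0],0]]'
python3 go.py .373 -.209 .047 14
python3 - <<'E'
from h import *
im=capture("side");crop(im,150,90,330,384,f"side13.png")
E
```

```text
t: 35.0
tcp_pos: [0.3724, -0.2095, 0.215]
tcp_rot: [0.557, -0.436, 0.436, -0.557]
ft_force: [0.1, 1.1, -3.3]
gripper_width: 0.0319
t: 36.0
tcp_pos: [0.3731, -0.2077, 0.053]
tcp_rot: [-0.557, 0.436, -0.435, 0.557]
ft_force: [0.1, -1.4, -3.5]
gripper_width: 0.0323
t 36.00 tcp [ 0.3731 -0.2077  0.053 ] jaw 14.00 j [-0.79  0.42  1.88  0.    0.84 -1.03] F [ 0.1 -1.4 -3.5] w 0.0323 down [-0.001  0.001 -1.   ]
turn units 0.00 (alt -30.00) then shift units (after turn) [ 0.03  0.15 -0.01] before turn [ 0.03  0.15 -0.01]
side13.png scale 2.0408163265306123
```

View pics/side13.png

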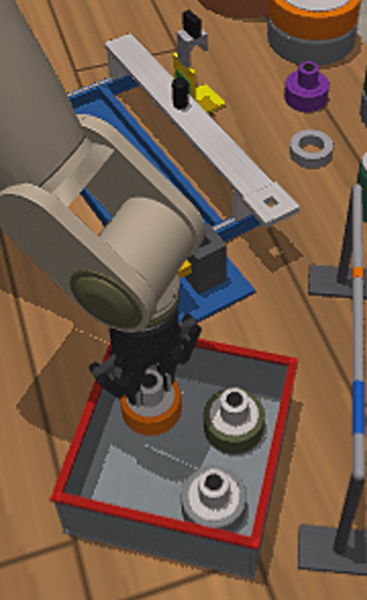

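```bash
python3 -m pendant '[[1,[0,0.13,0],0],[1,[0,0,0],0],[-0.2,[0,0,0],0],[-0.2,[0,0,0],0],[-0.2,[0,0,0],0],[-0.2,[0,-0.4,0],0],[-0.2,[0,-0.8,0],0],[-0.2,[0,-0.9,0],0],[-0.2,[0,-0.9,0],0],[-0.2,[0,-0.9,0],0]]'
python3 go.py .5507 .2279 .215 14
python3 - <<'E'
from h import *
for n in("top","side"):
    im=capture(n);cv2.imwrite(f"pics/raw_{n}14.png",im[:,:,::-1])
    crop(im,*((95,150,420,290) if n=="top" else (150,90,330,384)),f"{n}14.png")
E
```

```text
t: 37.05
tcp_pos: [0.3731, -0.2077, 0.2059]
tcp_rot: [0.557, -0.435, 0.435, -0.557]
ft_force: [0.0, 0.0, 0.0]
gripper_width: 0.0511
t 37.05 tcp [ 0.3731 -0.2077  0.2059] jaw 14.01 j [-0.79  0.19  1.66 -0.    1.3  -1.03] F [0. 0. 0.] w 0.0511 down [ 0. -0. -1.]
turn units 0.00 (alt -30.00) then shift units (after turn) [-9.49 -0.23  6.94] before turn [-9.49 -0.23  6.94]
top14.png scale 2.4615384615384617
side14.png scale 2.0408163265306123
```

View pics/side14.png

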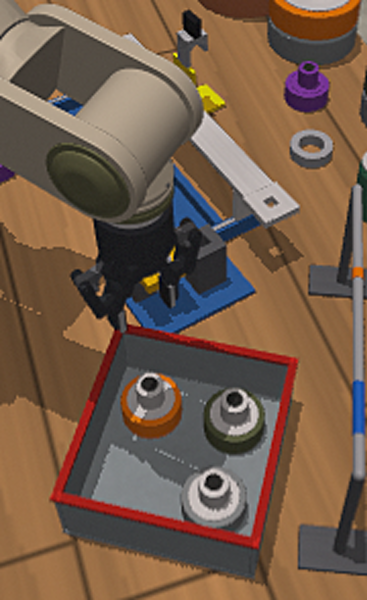

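View pics/top14.png

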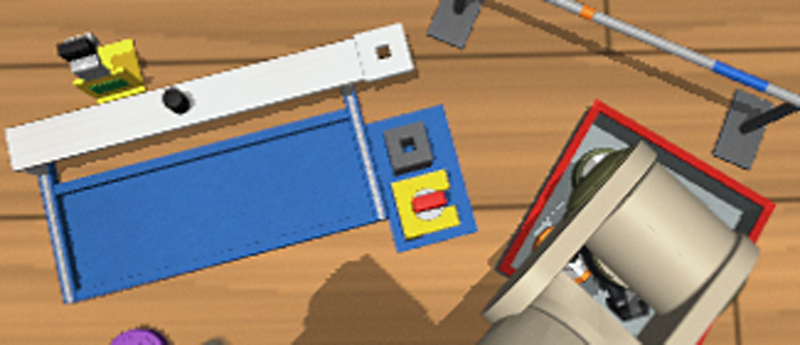

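```bash
python3 -m pendant '[[-0.6,[-0.5,-0.2,0.3],0],[-0.6,[-0.8,0,0.6],0],[-0.6,[-0.8,0,0.6],0],[-0.6,[-0.8,0,0.6],0],[-0.6,[-0.8,0,0.6],0],[-0.6,[-0.8,0,0.6],0],[-0.6,[-0.8,0,0.6],0],[-0.6,[-0.8,0,0.6],0],[-0.6,[-0.8,0,0.6],0],[-0.6,[-0.8,0,0.6],0]]'
python3 -m pendant '[[-0.6,[-0.8,0,0.6],0],[-0.6,[-0.8,0,0.6],0],[-0.6,[-0.2,0,0.1],0],[-0.6,[0,0,0],0],[-0.6,[0,0,0],0],[-0.6,[0,0,0],0],[-0.6,[0,0,0],0],[-0.6,[0,0,0],0],[-0.6,[0,0,0],0],[-0.6,[0,0,0],0]]'
python3 go.py .5507 .2279 .111 14
```

```text
t: 38.15
tcp_pos: [0.5202, 0.1478, 0.2114]
tcp_rot: [0.557, -0.435, 0.435, -0.557]
ft_force: [0.8, -0.4, -1.4]
gripper_width: 0.0683
t: 39.15
tcp_pos: [0.553, 0.2284, 0.2122]
tcp_rot: [-0.557, 0.435, -0.435, 0.557]
ft_force: [0.1, -1.1, 0.1]
gripper_width: 0.0684
t 39.15 tcp [0.553  0.2284 0.2122] jaw 13.99 j [ 0.19  0.48  1.19  0.    1.47 -0.05] F [ 0.1 -1.1  0.1] w 0.0684 down [ 0.  0. -1.]
turn units -0.00 (alt 30.00) then shift units (after turn) [-0.    2.53 -0.06] before turn [-0.    2.53 -0.06]
```

```bash
python3 -m pendant '[[-0.6,[0,0.5,-0.05],0],[-0.6,[0,0.6,0],0],[-0.6,[0,0.6,0],0],[-0.6,[0,0.5,0],0],[-0.6,[0,0.3,0],0],[1,[0,0,0],0],[1,[0,0,0],0],[1,[0,0,0],0],[1,[0,0,0],0],[1,[0,0,0],0]]' 50
python3 go.py
python3 -m pendant '[[1,[0,0,-0.3],0],[1,[0,0,-0.4],0],[1,[0,0,-0.4],0],[1,[0,0,-0.4],0],[1,[0,0,-0.4],0],[1,[0,0,-0.4],0],[1,[0,0,-0.3],0],[1,[0,0,-0.2],0],[1,[0,0,0],0],[1,[0,0,0],0]]' 
python3 go.py
```

```text
t: 40.15
tcp_pos: [0.5514, 0.2281, 0.1135]
tcp_rot: [-0.557, 0.435, -0.436, 0.558]
ft_force: [-2.4, 0.4, 6.4]
gripper_width: 0.0226
t 40.15 tcp [0.5514 0.2281 0.1135] jaw 14.01 j [ 0.19  0.56  1.34 -0.    1.23 -0.05] F [-2.4  0.4  6.4] w 0.0226 down [ 0.002  0.    -1.   ]
t: 41.15
tcp_pos: [0.4445, 0.202, 0.1135]
tcp_rot: [-0.555, 0.434, -0.437, 0.559]
ft_force: [5.7, 7.2, 3.4]
gripper_width: 0.0226
t 41.15 tcp [0.4445 0.202  0.1135] jaw 13.98 j [ 0.18  0.4   1.65  0.    1.08 -0.06] F [5.7 7.2 3.4] w 0.0226 down [ 0.006  0.003 -1.   ]
```

```bash
python3 -m pendant '[[-0.4,[0,0,0],0],[-0.4,[0,0,0],0],[-0.4,[0,0,0],0],[-0.4,[0,-0.6,0],0],[-0.4,[0,-0.8,0],0],[-0.4,[0,-0.8,0],0],[-0.4,[0,-0.8,0],0],[-0.4,[0,-0.5,0],0],[-0.4,[0,0,0],0],[-0.4,[0,0,0],0]]' 
python3 go.py .5996 .3263 .25 14.8
python3 - <<'E'
from h import *
for n in("top","side"):
    im=capture(n);cv2.imwrite(f"pics/raw_{n}15.png",im[:,:,::-1])
    crop(im,*((95,150,300,290) if n=="top" else (150,80,330,250)),f"{n}15.png")
E
```

```text
t: 42.15
tcp_pos: [0.4421, 0.2009, 0.2516]
tcp_rot: [0.557, -0.435, 0.435, -0.557]
ft_force: [-0.6, 0.2, -1.1]
gripper_width: 0.0599
t 42.15 tcp [0.4421 0.2009 0.2516] jaw 14.00 j [ 0.18  0.25  1.43 -0.    1.46 -0.06] F [-0.6  0.2 -1.1] w 0.0599 down [-0.001 -0.    -1.   ]
turn units -0.13 (alt 29.87) then shift units (after turn) [-2.03  0.04  4.61] before turn [-2.09  0.04  4.58]
top15.png scale 3.902439024390244
side15.png scale 3.5294117647058822
```

View pics/side15.png

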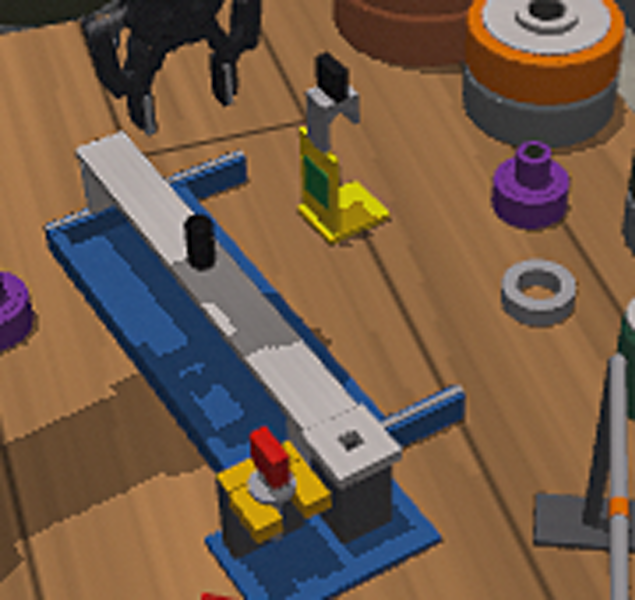

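View pics/top15.png

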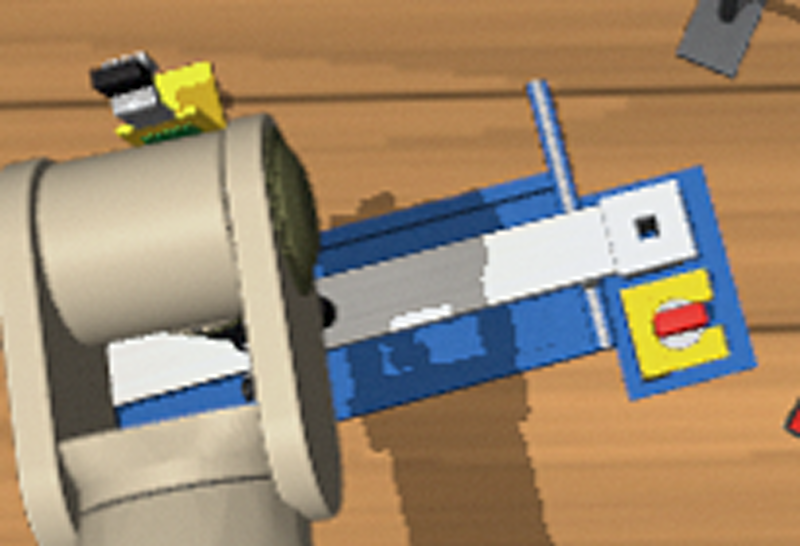

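```bash
python3 -m pendant '[[-0.4,[0,0,0],-0.13],[-0.4,[-0.2,0,0.4],0],[-0.4,[-0.3,0,0.7],0],[-0.4,[-0.3,0,0.7],0],[-0.4,[-0.3,0,0.7],0],[-0.4,[-0.3,0,0.7],0],[-0.4,[-0.3,0,0.7],0],[-0.4,[-0.3,0,0.7],0],[0,[0,0,0],0],[0,[0,0,0],0]]' 
python3 go.py .5996 .3263 .155 14.8
python3 - <<'E'
from h import *
for n in("side",):
    im=capture(n);crop(im,190,70,290,160,f"{n}16.png")
for z in(.2516,.259):print(proj("side",[.5996,.3263,z]))
E
```

```text
t: 43.25
tcp_pos: [0.5998, 0.3252, 0.2507]
tcp_rot: [0.561, -0.432, 0.431, -0.56]
ft_force: [-0.3, -0.3, 0.7]
gripper_width: 0.0426
t 43.25 tcp [0.5998 0.3252 0.2507] jaw 14.82 j [ 0.32  0.62  0.83 -0.    1.7   0.07] F [-0.3 -0.3  0.7] w 0.0426 down [-0.002 -0.001 -1.   ]
turn units 0.00 (alt -30.00) then shift units (after turn) [-0.03  2.39  0.01] before turn [-0.03  2.39  0.01]
side16.png scale 6
[242.84484823  78.64031164]
[242.79626456  76.48304626]
```

View pics/side16.png

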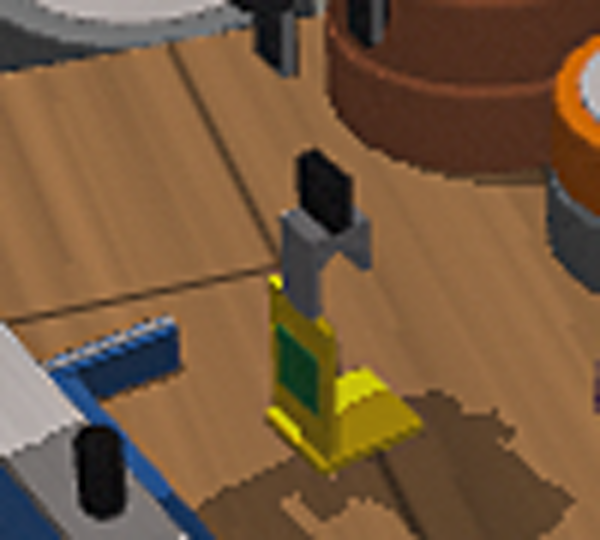

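```bash
python3 -m pendant '[[0,[0,0.4,0],0],[0,[0,0.5,0],0],[0,[0,0.4,0],0],[0,[0,0.2,0],0],[0,[0,0,0],0],[0,[0,0,0],0],[0,[0,0,0],0],[0,[0,0,0],0],[0,[0,0,0],0],[0,[0,0,0],0]]' 
python3 go.py .5996 .3263 .155 14.8
python3 - <<'E'
from h import *
for n in("side",):
    im=capture(n);crop(im,190,70,290,160,f"{n}17.png")
E
```

```text
t: 44.3
tcp_pos: [0.6, 0.3253, 0.1923]
tcp_rot: [-0.56, 0.431, -0.432, 0.56]
ft_force: [-0.1, 0.3, -0.3]
gripper_width: 0.0426
t 44.30 tcp [0.6    0.3253 0.1923] jaw 14.78 j [ 0.32  0.65  0.94 -0.    1.55  0.07] F [-0.1  0.3 -0.3] w 0.0426 down [ 0.  0. -1.]
turn units -0.00 (alt 30.00) then shift units (after turn) [-0.03  0.93 -0.  ] before turn [-0.03  0.93 -0.  ]
side17.png scale 6
```

View pics/side17.png

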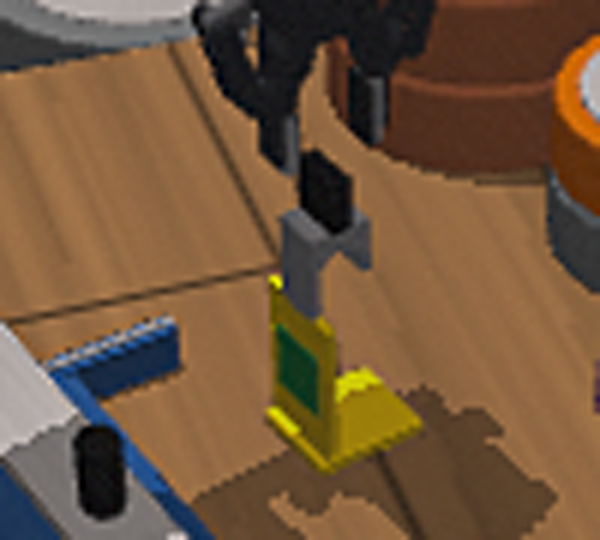

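```bash
python3 - <<'E'
from h import *
f=lambda u,v:(190+u/6,70+v/6)
print(onz("side",*f(327,158),.199),onz("side",*f(327,153),.199), proj("side",[.6,.3253,.199])*6-np.array([1140,420]))
for uv in((325,165),(325,160)):print(onz("side",*f(*uv),.182))
im=capture("top");crop(im,100,140,190,210,"top17.png",8)
E
```

```text
[0.5988257  0.31072599 0.199     ] [0.60016748 0.31486622 0.199     ] [320.41584751 141.79632616]
[0.60316452 0.32840527 0.182     ]
[0.60452472 0.33260971 0.182     ]
top17.png scale 8
```

View pics/top17.png

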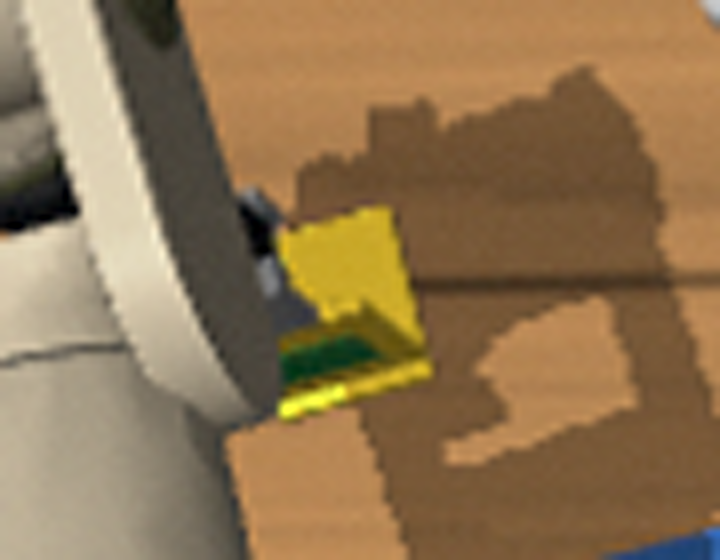

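```bash
python3 -m pendant '[[0,[-0.08,0.3,0],0],[0,[0,0.3,0],0],[0,[0,0.2,0],0],[0,[0,0.1,0],0],[0,[0,0,0],0],[1,[0,0,0],0],[1,[0,0,0],0],[1,[0,0,0],0],[1,[0,0,0],0],[1,[0,0,0],0]]' 60
python3 go.py 
python3 - <<'E'
from h import *
for n in("side",):
    im=capture(n);crop(im,190,70,290,160,f"{n}18.png")
E
```

```text
t: 45.4
tcp_pos: [0.5994, 0.3284, 0.1567]
tcp_rot: [-0.56, 0.431, -0.432, 0.561]
ft_force: [0.2, 0.1, 2.9]
gripper_width: 0.0128
t 45.40 tcp [0.5994 0.3284 0.1567] jaw 14.78 j [ 0.33  0.67  1.   -0.    1.47  0.07] F [0.2 0.1 2.9] w 0.0128 down [ 0.001  0.    -1.   ]
side18.png scale 6
```

View pics/side18.png

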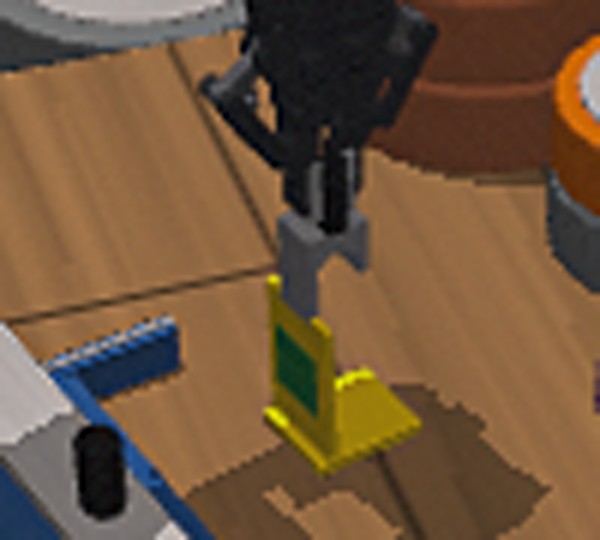

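```bash
python3 -m pendant '[[1,[0,-0.2,0],0],[1,[0,-0.5,0],0],[1,[0,-0.5,0],0],[1,[0,-0.5,0],0],[1,[0,-0.5,0],0],[1,[0,-0.5,0],0],[1,[0,-0.5,0],0],[1,[0,-0.5,0],0],[1,[0,-0.5,0],0],[1,[0,-0.2,0],0]]'
python3 go.py .5994 .3284 .33 -25
```

```text
t: 46.45
tcp_pos: [0.5991, 0.3284, 0.3342]
tcp_rot: [-0.56, 0.431, -0.432, 0.561]
ft_force: [0.2, 0.3, -0.7]
gripper_width: 0.013
t 46.45 tcp [0.5991 0.3284 0.3342] jaw 14.79 j [0.33 0.61 0.62 0.   1.91 0.07] F [ 0.2  0.3 -0.7] w 0.0130 down [ 0.002  0.001 -1.   ]
turn units 6.63 (alt -23.37) then shift units (after turn) [-0.    0.1   0.01] before turn [0.   0.1  0.01]
```

```bash
python3 -m pendant '[[1,[0,0,0],0.63],[1,[0,0,0],1],[1,[0,0,0],1],[1,[0,0,0],1],[1,[0,0,0],1],[1,[0,0,0],1],[1,[0,0,0],1],[1,[0,0,0],0],[1,[0,0,0],0],[1,[0,0,0],0]]'
python3 go.py .4674 -.3364 .33 -25
```

```text
t: 47.45
tcp_pos: [0.5991, 0.3284, 0.3319]
tcp_rot: [-0.381, 0.596, -0.596, 0.38]
ft_force: [-0.9, -0.1, -2.0]
gripper_width: 0.0128
t 47.45 tcp [0.5991 0.3284 0.3319] jaw -24.88 j [0.33 0.61 0.62 0.   1.91 0.76] F [-0.9 -0.1 -2. ] w 0.0128 down [-0.001 -0.    -1.   ]
turn units 0.02 (alt -29.98) then shift units (after turn) [16.45  0.05  4.04] before turn [16.46  0.05  4.01]
```

```bash
python3 -m pendant '[[1,[0.4,0,0.1],0],[1,[0.8,0,0.2],0],[1,[0.85,0,0.2],0],[1,[0.85,0,0.2],0],[1,[0.85,0,0.2],0],[1,[0.85,0,0.2],0],[1,[0.85,0,0.2],0],[1,[0.85,0,0.2],0],[1,[0.85,0,0.2],0],[1,[0.85,0,0.2],0]]'
python3 -m pendant '[[1,[0.85,0,0.2],0],[1,[0.85,0,0.2],0],[1,[0.85,0,0.2],0],[1,[0.85,0,0.2],0],[1,[0.85,0,0.2],0],[1,[0.85,0,0.2],0],[1,[0.85,0,0.2],0],[1,[0.8,0,0.2],0],[1,[0.6,0,0.2],0],[1,[0,0,0],0]]'
python3 go.py .4674 -.3364 .272 -25
```

```text
t: 48.45
tcp_pos: [0.5322, 0.005, 0.3322]
tcp_rot: [0.38, -0.596, 0.596, -0.38]
ft_force: [0.3, 0.5, -1.4]
gripper_width: 0.0133
t: 49.45
tcp_pos: [0.4731, -0.2934, 0.3314]
tcp_rot: [-0.38, 0.597, -0.597, 0.379]
ft_force: [0.2, 0.4, -2.8]
gripper_width: 0.0128
t 49.45 tcp [ 0.4731 -0.2934  0.3314] jaw -25.12 j [-0.77  0.35  1.07 -0.    1.73 -0.33] F [ 0.2  0.4 -2.8] w 0.0128 down [-0.001  0.    -1.   ]
turn units -0.02 (alt 29.98) then shift units (after turn) [1.04 1.49 0.33] before turn [1.03 1.49 0.33]
```

```bash
python3 -m pendant '[[1,[0.5,0,0.15],0],[1,[0.5,0,0.15],0],[1,[0,0.3,0],0],[1,[0,0.4,0],0],[1,[0,0.4,0],0],[1,[0,0.3,0],0],[1,[0,0.05,0],0],[1,[0,0,0],0],[1,[0,0,0],0],[1,[0,0,0],0]]'
python3 go.py .549 -.3744 .272 -25
python3 - <<'E'
from h import *
for n in("side","top"):
    im=capture(n);crop(im,*((230,180,360,384) if n=="side" else (290,130,430,260)),f"{n}20.png")
E
```

```text
t: 50.45
tcp_pos: [0.4679, -0.3321, 0.2749]
tcp_rot: [0.38, -0.596, 0.597, -0.38]
ft_force: [-0.5, -0.1, -1.2]
gripper_width: 0.0131
t 50.45 tcp [ 0.4679 -0.3321  0.2749] jaw -24.98 j [-0.82  0.4   1.15 -0.    1.6  -0.39] F [-0.5 -0.1 -1.2] w 0.0131 down [ 0.001 -0.001 -1.   ]
turn units 0.00 (alt -30.00) then shift units (after turn) [0.1  0.08 2.28] before turn [0.1  0.08 2.28]
side20.png scale 2.9411764705882355
top20.png scale 4.615384615384615
```

View pics/side20.png

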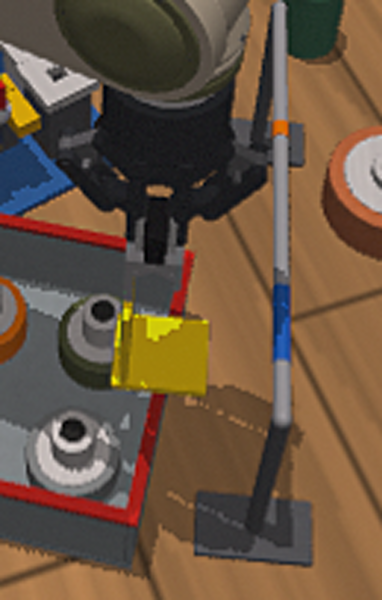

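View pics/top20.png

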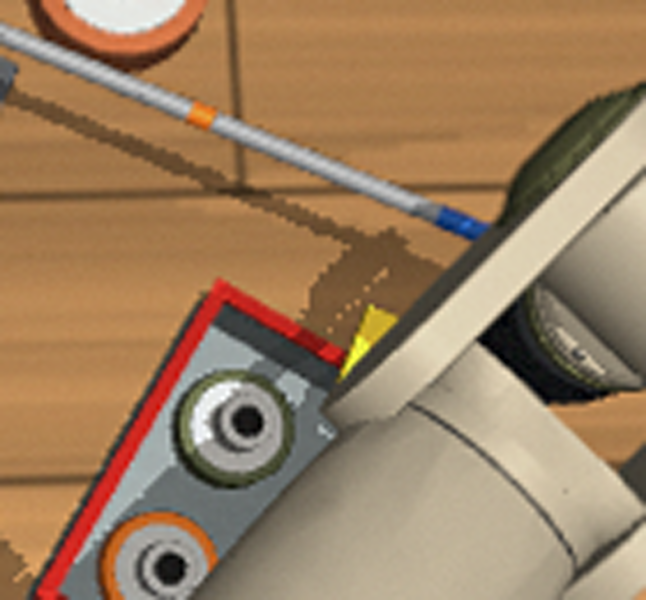

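```bash
python3 -m pendant '[[1,[0.1,0,0.2],0],[1,[0,0,0.3],0],[1,[0,0,0.3],0],[1,[0,0,0.3],0],[1,[0,0,0.3],0],[1,[0,0,0.3],0],[1,[0,0,0.3],0],[1,[0,0,0.2],0],[1,[0,0,0.08],0],[1,[0,0,0],0]]'
python3 go.py .549 -.3744 .2137 -25
python3 - <<'E'
from h import *
for n in("side","top"):
    im=capture(n);crop(im,*((270,190,370,350) if n=="side" else (290,130,430,260)),f"{n}21.png")
E
```

```text
t: 51.55
tcp_pos: [0.5489, -0.3743, 0.2738]
tcp_rot: [-0.38, 0.596, -0.596, 0.38]
ft_force: [-0.3, 0.7, -1.6]
gripper_width: 0.0131
t 51.55 tcp [ 0.5489 -0.3743  0.2738] jaw -24.99 j [-0.78  0.57  0.85 -0.    1.72 -0.34] F [-0.3  0.7 -1.6] w 0.0131 down [-0.  0. -1.]
turn units 0.00 (alt -30.00) then shift units (after turn) [0.  1.5 0. ] before turn [0.  1.5 0. ]
side21.png scale 3.75
top21.png scale 4.615384615384615
```

View pics/side21.png

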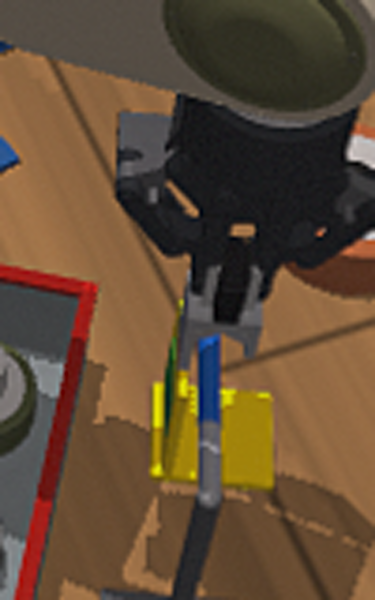

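```bash
python3 - <<'E'
from h import *
for z in(.2571-.022,.2571,.197): print(z,(proj("side",[.5489,-.3743,z])-[270,190])*3.75)
E
```

```text
0.2351 [214.03740094 332.130481  ]
0.2571 [219.28086856 309.50336517]
0.197 [205.40630245 369.34913605]
```

```bash
python3 -m pendant '[[1,[0,0.2,0],0],[1,[0,0.3,0],0],[1,[0,0.3,0],0],[1,[0,0.3,0],0],[1,[0,0.2,0],0],[1,[0,0.1,0],0],[1,[0,0.05,0],0],[1,[0,0,0],0],[1,[0,0,0],0],[1,[0,0,0],0]]'
python3 go.py .549 -.3744 .2137 -25
python3 - <<'E'
from h import *
for n in("side",):
    im=capture(n);crop(im,*((270,190,370,350) if n=="side" else (290,130,430,260)),f"{n}22.png")
E
```

```text
t: 52.65
tcp_pos: [0.5488, -0.3743, 0.2166]
tcp_rot: [0.38, -0.596, 0.597, -0.38]
ft_force: [0.8, -0.4, -1.7]
gripper_width: 0.013
t 52.65 tcp [ 0.5488 -0.3743  0.2166] jaw -25.00 j [-0.78  0.6   0.97 -0.    1.58 -0.34] F [ 0.8 -0.4 -1.7] w 0.0130 down [ 0.001 -0.001 -1.   ]
turn units 0.00 (alt -30.00) then shift units (after turn) [0.   0.07 0.  ] before turn [0.   0.07 0.  ]
side22.png scale 3.75
```

View pics/side22.png

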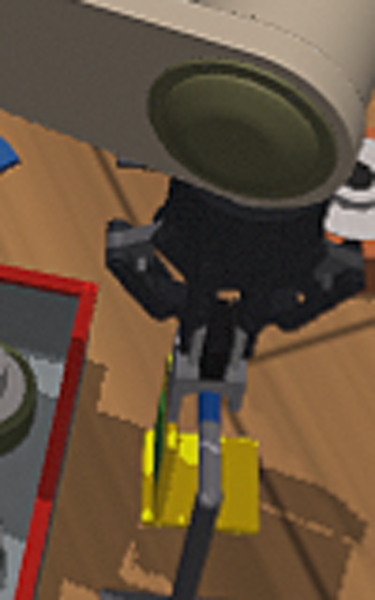

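Bar (x≈209) sits centred under the V (leg 180, lip 238). Lower the last few mm watching force.

```bash
python3 -m pendant '[[1,[0,0.05,0],0],[1,[0,0,0],0],[1,[0,0,0],0],[1,[0,0,0],0],[1,[0,0,0],0],[1,[0,0,0],0],[1,[0,0,0],0],[1,[0,0,0],0],[1,[0,0,0],0],[1,[0,0,0],0]]'
python3 go.py .549 -.3744 .2137 -25
```

```text
t: 53.7
tcp_pos: [0.5491, -0.3744, 0.215]
tcp_rot: [0.38, -0.596, 0.597, -0.38]
ft_force: [0.7, -1.2, 5.3]
gripper_width: 0.0132
t 53.70 tcp [ 0.5491 -0.3744  0.215 ] jaw -24.99 j [-0.78  0.6   0.97  0.    1.57 -0.34] F [ 0.7 -1.2  5.3] w 0.0132 down [ 0.002 -0.001 -1.   ]
turn units 0.00 (alt -30.00) then shift units (after turn) [ 0.    0.03 -0.  ] before turn [ 0.    0.03 -0.  ]
```

```bash
python3 -m pendant '[[1,[-0.1,-0.01,0],0],[1,[-0.2,0,0],0],[1,[-0.25,0,0],0],[1,[-0.25,0,0],0],[1,[-0.25,0,0],0],[1,[-0.25,0,0],0],[1,[-0.25,0,0],0],[1,[-0.25,0,0],0],[1,[-0.2,0,0],0],[1,[0,0,0],0]]'
python3 go.py .6223 -.2170 .2137 -25
python3 - <<'E'
from h import *
for n in("side",):
    im=capture(n);crop(im,*((270,170,370,330) if n=="side" else (290,130,430,260)),f"{n}23.png")
E
```

```text
t: 54.7
tcp_pos: [0.5834, -0.3005, 0.2148]
tcp_rot: [0.38, -0.596, 0.596, -0.381]
ft_force: [4.8, 1.4, 4.2]
gripper_width: 0.0129
t 54.70 tcp [ 0.5834 -0.3005  0.2148] jaw -24.92 j [-0.66  0.58  1.    0.    1.56 -0.22] F [4.8 1.4 4.2] w 0.0129 down [ 0.001  0.    -1.   ]
turn units 0.01 (alt -29.99) then shift units (after turn) [-2.3   0.03 -0.  ] before turn [-2.3   0.03  0.  ]
side23.png scale 3.75
```

View pics/side23.png

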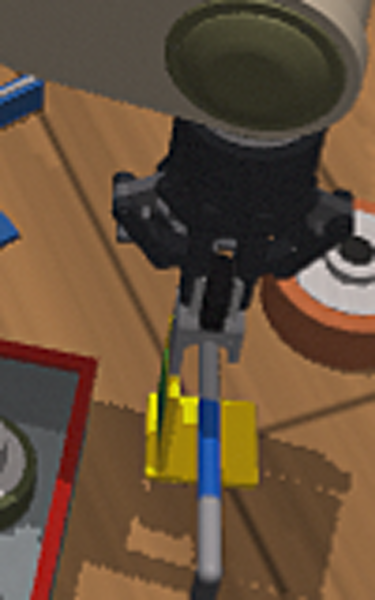

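```bash
python3 -m pendant '[[1,[-0.1,0,0.02],0],[1,[-0.2,0,0],0],[1,[-0.25,0,0],0],[1,[-0.25,0,0],0],[1,[-0.25,0,0],0],[1,[-0.25,0,0],0],[1,[-0.25,0,0],0],[1,[-0.2,0,0],0],[1,[-0.1,0,0],0],[1,[0,0,0],0]]'
python3 go.py .6223 -.2170 .2137 -25
python3 - <<'E'
from h import *
for n in("side","top"):
    im=capture(n);cv2.imwrite(f"pics/raw_{n}24.png",im[:,:,::-1]);crop(im,*((270,150,370,310) if n=="side" else (290,100,430,230)),f"{n}24.png")
E
```

```text
t: 55.75
tcp_pos: [0.6142, -0.2346, 0.2145]
tcp_rot: [-0.38, 0.597, -0.596, 0.379]
ft_force: [-0.7, -1.4, 4.8]
gripper_width: 0.0127
t 55.75 tcp [ 0.6142 -0.2346  0.2145] jaw -25.00 j [-0.54  0.59  0.99 -0.    1.57 -0.11] F [-0.7 -1.4  4.8] w 0.0127 down [-0.002  0.    -1.   ]
turn units 0.00 (alt -30.00) then shift units (after turn) [-0.49  0.02 -0.  ] before turn [-0.49  0.02 -0.  ]
side24.png scale 3.75
top24.png scale 4.615384615384615
```

View pics/side24.png

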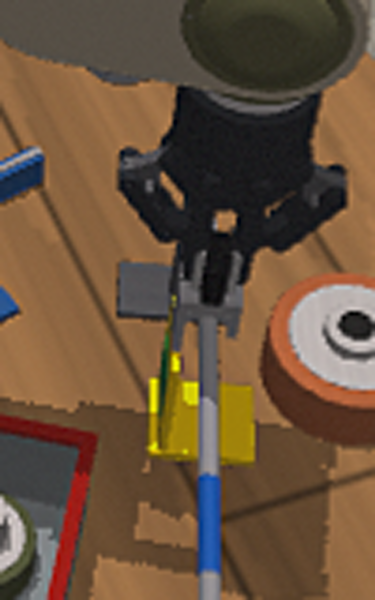

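View pics/top24.png

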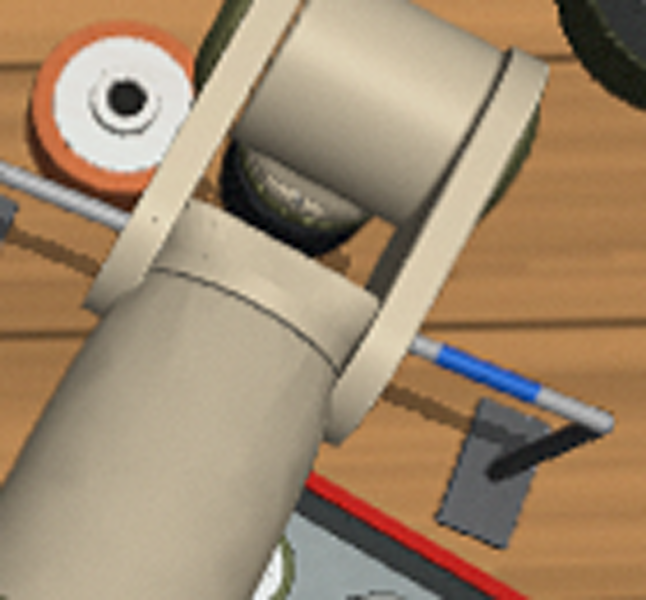

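```bash
python3 -m pendant '[[1,[-0.15,0,0],0],[1,[-0.2,0,0],0],[1,[-0.14,0,0],0],[1,[0,0,0],0],[1,[0,0,0],0],[1,[0,-0.02,0],0],[0.5,[0,0,0],0],[0.3,[0,0,0],0],[0.3,[0,0,0],0],[0.3,[0,0,0],0]]'
python3 go.py .6223 -.2170 .2137 -25
python3 -m pendant '[[0.3,[0,-0.3,0],0],[0.3,[0,-0.5,0],0],[0.3,[0,-0.6,0],0],[0.3,[0,-0.6,0],0],[0.3,[0,0,-0.5],0],[0.3,[0,0,-0.8],0],[0.3,[0,0,-0.8],0],[0.3,[0,0,-0.8],0],[0.3,[0,0,-0.8],0],[0.3,[0,0,-0.5],0]]'
python3 go.py .6223 -.2170 .2137 -25
python3 - <<'E'
from h import *
for n in("side","top"):
    im=capture(n);cv2.imwrite(f"pics/raw_{n}25.png",im[:,:,::-1]);crop(im,*((270,150,370,310) if n=="side" else (270,100,410,220)),f"{n}25.png")
E
```

```text
t: 56.85
tcp_pos: [0.6227, -0.217, 0.2151]
tcp_rot: [-0.38, 0.597, -0.596, 0.38]
ft_force: [-0.4, -0.5, 0.2]
gripper_width: 0.0294
t 56.85 tcp [ 0.6227 -0.217   0.2151] jaw -24.99 j [-0.51  0.59  0.98  0.    1.57 -0.08] F [-0.4 -0.5  0.2] w 0.0294 down [-0.001  0.    -1.   ]
turn units 0.00 (alt -30.00) then shift units (after turn) [ 0.    0.03 -0.01] before turn [ 0.    0.03 -0.01]
t: 57.85
tcp_pos: [0.4689, -0.1452, 0.2966]
tcp_rot: [0.38, -0.596, 0.597, -0.38]
ft_force: [0.5, -0.5, 0.3]
gripper_width: 0.0302
t 57.85 tcp [ 0.4689 -0.1452  0.2966] jaw -24.99 j [-0.54  0.23  1.32  0.    1.58 -0.11] F [ 0.5 -0.5  0.3] w 0.0302 down [ 0.001 -0.001 -1.   ]
turn units 0.00 (alt -30.00) then shift units (after turn) [0.01 2.08 4.23] before turn [0.01 2.08 4.23]
side25.png scale 3.75
top25.png scale 5.0
```

View pics/side25.png

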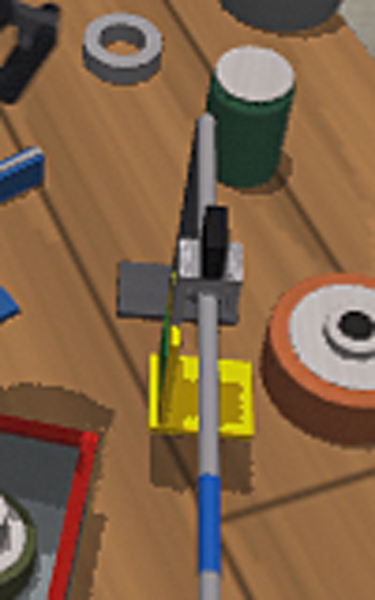

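View pics/top25.png

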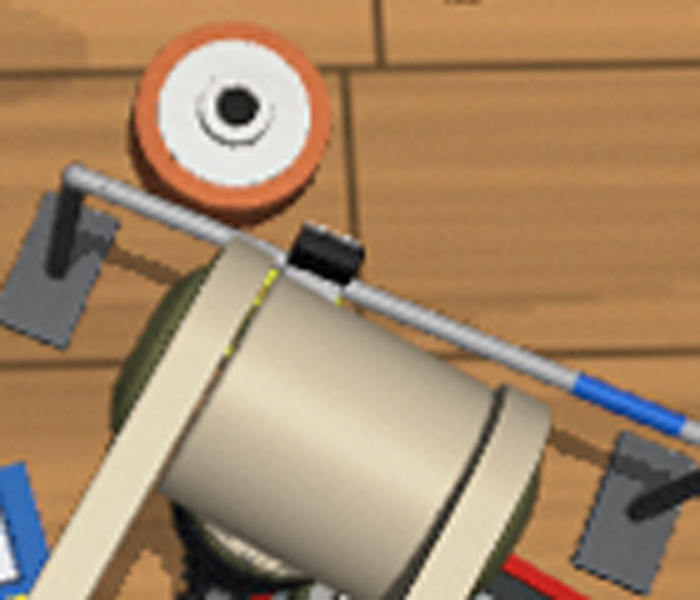

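```bash
python3 - <<'E'
from h import *
a=np.radians(-25);X=np.array([np.cos(a),np.sin(a)]);Y=np.array([-np.sin(a),np.cos(a)])
s=cv2.imread("pics/raw_side25.png")[:,:,::-1].copy();t=cv2.imread("pics/raw_top25.png")[:,:,::-1].copy()
s0=cv2.imread("pics/raw_side0.png")[:,:,::-1].copy();t0=cv2.imread("pics/raw_top0.png")[:,:,::-1].copy()
mk={"top":np.array([.6188,-.2184]),"side":np.array([.6237,-.2156])}
f=lambda u,v:(270+u/3.75,150+v/3.75)
for nm,uv,z in [("foot near R",(252,435),.067),("foot far R",(252,362),.067),("bridge near L",(180,276),.207),("bridge near R",(241,281),.207),("bridge far L",(183,243),.207),("bridge far R",(240,243),.207),("tab base near",(215,275),.207),("tab top near",(214,213),.239),("tab top far",(217,206),.239)]:
    p=onz("side",*f(*uv),z)[:2]-mk["side"];print(nm,"rel mark x %.4f y %.4f"%(p@X,p@Y))
g=lambda u,v:(270+u/5,100+v/5)
for nm,uv,z in [("tab farL",(303,226),.239),("tab farR",(363,240),.239),("tab nearL",(290,248),.239),("tab nearR",(362,262),.239),("tabbot nearL",(288,262),.207),("tabbot nearR",(350,287),.207)]:
    p=onz("top",*g(*uv),z)[:2]-mk["top"];print(nm,"rel mark x %.4f y %.4f"%(p@X,p@Y))
crop(t,320,140,350,162,"top25z.png",20)
_,b,_=blobs(t,(7,150,130),(18,255,255),1);print([x for x in b if 300<x[0][0]<350 and 140<x[0][1]<170]); _,b,_=blobs(s,(7,150,130),(18,255,255),1);print([x for x in b if 310<x[0][0]<340 and 200<x[0][1]<250])
E
```

```text
foot near R rel mark x 0.0452 y -0.0306
foot far R rel mark x 0.0462 y 0.0288
bridge near L rel mark x -0.0174 y -0.0150
bridge near R rel mark x 0.0194 y -0.0149
bridge far L rel mark x -0.0158 y 0.0113
bridge far R rel mark x 0.0192 y 0.0150
tab base near rel mark x 0.0037 y -0.0119
tab top near rel mark x -0.0007 y 0.0097
tab top far rel mark x 0.0011 y 0.0155
tab farL rel mark x 0.0048 y 0.0183
tab farR rel mark x 0.0102 y -0.0119
tab nearL rel mark x -0.0084 y 0.0200
tab nearR rel mark x -0.0005 y -0.0156
tabbot nearL rel mark x -0.0051 y 0.0166
tabbot nearR rel mark x -0.0045 y -0.0175
top25z.png scale 20
[]
[((np.float64(328.0), np.float64(201.0)), (np.int32(328), np.int32(199), np.int32(1), np.int32(5), np.int32(5))), ((np.float64(316.0), np.float64(214.5)), (np.int32(316), np.int32(214), np.int32(1), np.int32(2), np.int32(2))), ((np.float64(335.0), np.float64(219.5)), (np.int32(335), np.int32(215), np.int32(1), np.int32(10), np.int32(10))), ((np.float64(334.0), np.float64(229.0)), (np.int32(334), np.int32(229), np.int32(1), np.int32(1), np.int32(1))), ((np.float64(318.0), np.float64(237.0)), (np.int32(318), np.int32(237), np.int32(1), np.int32(1), np.int32(1)))]
```

View pics/top25z.png

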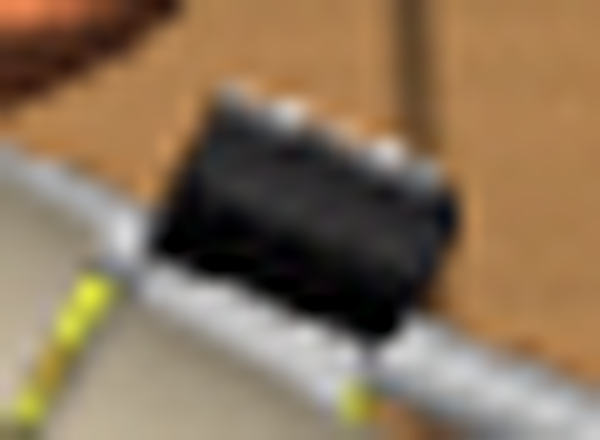

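```bash
python3 -m pendant '[[0.3,[0.7,-0.3,-0.5],0],[0.3,[0.7,-0.3,-0.5],0],[0.3,[0.7,0,-0.5],0],[0.3,[0.7,0,-0.5],0],[0.3,[0.7,0,-0.5],0],[0.3,[0.5,0,-0.3],0],[0.3,[0,0,0],0],[0.3,[0,0,0],0],[0.3,[0,0,0],0],[0.3,[0,0,0],0]]'
python3 - <<'E'
from h import *
for n in("side","top"):
    im=capture(n);crop(im,0,0,512,384,f"{n}26.png")
E
```

```text
t: 58.95
tcp_pos: [0.3021, -0.2436, 0.3194]
tcp_rot: [-0.38, 0.596, -0.596, 0.38]
ft_force: [-0.1, 0.5, -0.8]
gripper_width: 0.0296
side26.png scale 1.5625
top26.png scale 1.5625
```

View pics/side26.png

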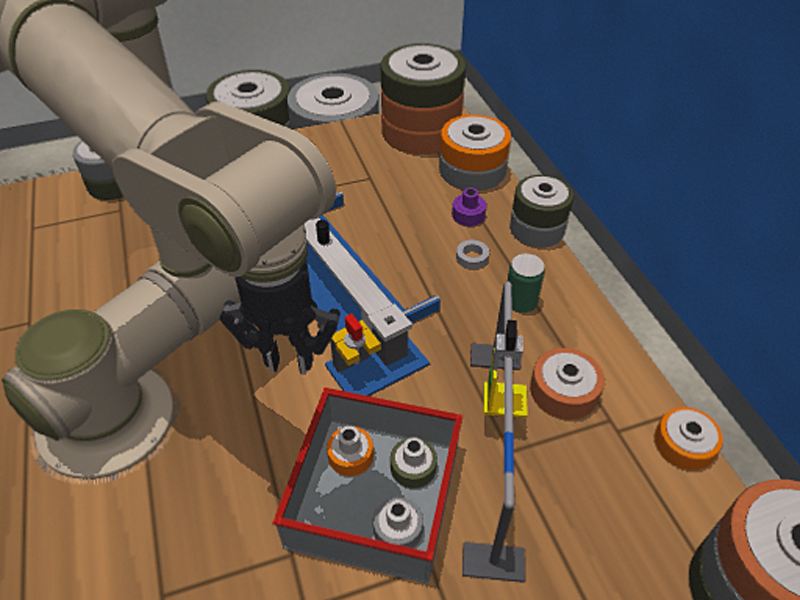

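View pics/top26.png

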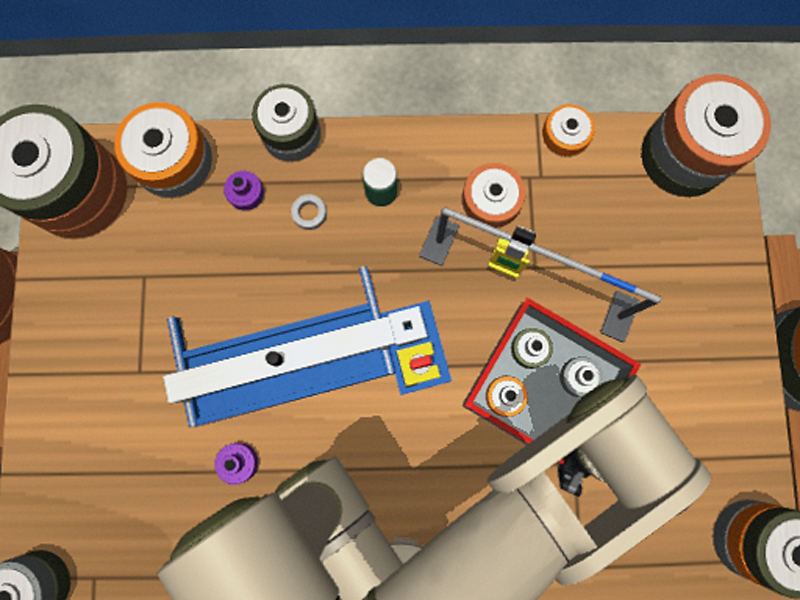

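```bash
python3 -c "
from bench import *
print(finish_job())"
```

```text
the job is handed in; nothing more can be done
None
```

The job is done and handed in at about 59 s. `finish_job()` gave no verdict, so what follows rests on my own checks.

- **Lock pin:** I drew it from the bore and lowered it into the yellow notch, about 3 mm towards the open end. It hung there, let go, in the last images.
- **Keeper bar:** I slid it back about 109 mm. After the wheels it went back to the same shut position as at the start, about (0.4445, 0.202), and the image agrees.
- **Wheels:** The rack held three: orange, grey and olive. There was no red-brown one. All three stand upright in the crate.
- **Hanger:** I hooked it on at the middle of the blue band, slid it along without lifting it off, and released it. It measured about 1 mm from the mark in both views and hangs upright. The mark is now hidden under the bridge, so I compared against where I had measured it at the start.
- **Bystanders:** The bearing ring, grease can, big wheel and purple look-alikes look unmoved. The arm was clear of everything at hand-in.

Two readings disagreed. The two cameras differed by 4 to 8 mm in x, so I used their mean, and the grips and the rail fit were consistent with that. The knob turned out about 4 mm from where I had predicted it, and closing on it pushed back with about 14 N against the closed stop, which did no harm.

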